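# Spread a retaining ring and hold it open at its axle groove

### The arm

A 7-joint arm with a two-finger parallel gripper is mounted at the origin on a cart in front of the work surface, level with it; the furniture and walls round the work are solid. World frame = base frame: x ahead of the robot, y to its left, z up, the work surface at z = 0. Lengths are in m, angles in rad, forces in N, time in s.
With the tool pointing down it reaches from about 0.425 to 0.825 m from the base axis. Payload 3.6 kg.
Tool frame: the origin (TCP) lies at the very end of the fingers, on their centre line; the grasp point (between the pads) lies ctrl.tcp_to_grasp behind it (ctrl.tcp_to_grasp is the distance from the TCP to the grasp point, in m); z points along the fingers, y is the line along which they close (so a half turn about z gives the same grasp; the last joint's range is limited). The gripper opens to 93 mm and grips with 3 to 60 N. Pads are 15 mm wide; open, the fingers measure 128 mm over their backs; the gripper's body (75 mm by 188 mm) begins 65 mm behind the grasp point.
Start: joints at [-0.026, 0.615, -0.013, 1.423, 0.008, 1.103, -0.04], TCP at [0.65, 0, 0.219] pointing down, gripper open.
Joint ranges: [-3.12, 3.12], [-0.3, 2.06], [-1.34, 1.32], [0.26, 2.42], [-1.36, 4.5], [0.01, 1.98], [-2.84, 2.84]. Speed limits (rad/s): [2.79, 2.79, 3.14, 3.14, 3.14, 3.14, 3.14].

### API

Orientations are given as [roll, pitch, yaw] about the fixed x, y, z axes, in that order (R = Rz(yaw) Ry(pitch) Rx(roll)).
In Python, from station import ctrl gives the robot as it stands.
- The arm moves only by the tool carry_out, never from a script. Its argument "plan" is a list of rows, each an object with "xyz": the shift along the tool's x, y, z in cm, a list of three; "twist": the turn, a rotation vector about the tool's x, y, z in degrees, a list of three; "claw": the finger opening in cm, from 0 to 9.3. In form: [{"xyz": [x, y, z], "twist": [wx, wy, wz], "claw": claw}, ...]. A call has 1 to 10 rows; each row shifts and turns the commanded pose from where the row before left it, along the tool's axes as they then stand; what a row does not reach is not made up. A row lasts 1/10 s, in which the tool goes at most 50 mm and 8.59 degrees, less where a joint would pass 70% of its speed; a pose out of reach is approached as far as the arm can. A call is refused whole if a number of a shift passes 5 or a number of a turn 8.59, either way. A call with a gripper value outside its range is refused whole. The fingers move at their own pace and stop on an object; "grip_force" is the grip in N (left out, the last holds). Time passes only in rows, so rows that do not move let the fingers close. It gives the time, the measured TCP pose, the force, the opening and the grip force at its end, in the units of the state.
- ctrl.get_obs(): the state, without advancing time (a new reading comes with each control period).
- ctrl.capture(name): name is "scene" or "side" or "wrist"; returns the picture (384x512x3 uint8, blue, green, red); there is no depth.
- ctrl.get_calibration(name): a dict with "mtx" (3x3 intrinsics, pixels), "camera_from_world" (4x4, takes a point from world to camera coordinates). Camera axes: x right, y down, z forward; pixel columns grow to the right and rows downward; lengths in m; the calibration is good to about 2 mm. A picture is of the moment at which its call begins: read the wrist's pose just before it. get_calibration takes no time and is no camera call; for the wrist camera it gives the pose at the moment of the call.
- ctrl.job_done(): hands the job in; it is judged then, once.
Trained networks look in the newest picture that a camera, given by its name, has taken for a name from the list of things; names that differ only in an ending like _2 or _b are one class to them, and where a whole thing is asked for, a point or a joint stands for the part that bears it (a point fixed in the world has none). Each returns a list of dicts, best first, with "confidence" (0 to 1); they miss things now and then, are a little off and sometimes report something else, mostly with a low value. They report only what shows in the picture. A call takes as long as a camera call.
- ctrl.trace(camera, name): "pixels" (384x512 bool, what is visible of it) and "rect" ([left, top, right, bottom] in pixels, round what is visible of it).
- ctrl.spot_point(camera, name): "uv" ([column, row] in pixels: a listed point, or the origin of a listed thing).
The state is a dict: "t": time; "q": joint angles; "qvel": joint speeds; "joint_torque": joint torques, N m; "ee_pos": TCP position; "orientation": TCP orientation; "ft_force": force on the tool from outside, world axes, zero at the start; "moment": the same for the moment, N m; "grip_width": finger opening in m; "grip_force": force on a finger pad.
Only numpy, scipy, OpenCV 4.12 (cv2) and the standard library are available. Lean on these libraries where they do the work, as an engineer would, in place of code of your own. Each camera call takes 0.05 s, during which the arm holds its last target. There are 200 camera calls.

### The job

Fit the spring retaining ring to the axle stub: take the snap-ring pliers from their rest, put their closed jaws into the gap of the ring on its stand, squeeze the handles gently to spread the ring just enough to clear the shaft (ends about 42 mm apart; past 50 mm the ring is spoilt) and carry it on the jaws to the axle. Slide it over the shaft end, without forcing it against the axle, down to the groove. Finish holding: keep squeezing, with the ring still spread round the shaft, level and at the height of the groove, carried by the pliers alone, so that the seat can be checked before it is let go; leave the tape, spanner, plug and nut where they are.

Things in the scene. Friction and masses are not known exactly. Their poses are not given: they have to be found in the camera images.
- axle: Fixed axle stub, axis vertical, 92 mm tall. Origin: centre of the underside, on the bench; z up. From below: grey round flange 96 mm across, housing 72 mm, bearing 69 mm across to height 50, spacer collar 49 mm across to height 59, steel shaft 44 mm across with the ring groove, then plain shaft to height 85 and a chamfer to 35 mm across at the top (92).
- axle_groove (a point): Point on the shaft's axis at mid-height of the ring groove, 64 mm above the bench. The groove is 6 mm wide and 40.6 mm across (dark band); the shaft's top is 28 mm above this point.
- ring_stand: Fixed black stepped stand, 92 mm across. Origin: centre of its underside. The ring lies on a seat 48 mm across, 40 mm high, round a post 34 mm across that ends 50 mm high. Round the seat runs a flat shoulder 89 mm across, 35.5 mm high: with the pliers' nose on or up to 4 mm above it, the notches are at the right height for the ring ends.
- ring: Steel spring ring lying flat, 60 mm across, 4 mm thick, 26 g, with a gap. Origin: centre of the underside; z up; +x points from the centre to the gap; this frame goes with the ring's back (away from the gap). Inner pads leave a 41.4 mm bore at rest; clears the 44 mm shaft by 1.3 mm all round at 38 mm between ends, 2 mm at 42. It springs shut; 42 mm takes about 3.5 N at each end.
- ring_center (a point): Centre of the ring's bore at mid-thickness (2 mm above the underside). The pliers' jaws belong 31 mm from here along the ring's +x, spreading along the ring's y.
- ring_end_l (a point): Middle of the end face at the +y side of the ring's gap, mid-thickness: 31 mm ahead (+x) of the centre, 12.5 mm to +y at rest. The lug behind it is 12 mm long (along x), 4 mm thick, its end chamfered.
- ring_end_r (a point): The same at the -y side. The distance between the two is 25 mm at rest and grows as the ring is spread; about 42 mm is right, over 50 mm spoils the ring.
- pliers_rest: Fixed grey bent-sheet rest, 46 x 108 mm, 90 mm high, origin at the centre of its underside. The pliers hang nose down through the slot (32 mm along y) in its top; draw them straight up with the jaws closed.
- pliers: Loose snap-ring pliers, 0.16 kg, nose down. Origin: pivot centre (disc 36 mm across); z up to the handles; halves swing in the y-z plane. Black bowed handles 40 to 92 mm above the origin, 16 mm wide in x, 64 mm over their outsides (y) when closed; grip at 63 mm. Jaw notches 70 mm, nose end 76 mm below the origin; jaws 12 mm in x, 19 mm over the lips in y when closed.
- plier_half_l (a joint): Swing of each half (equal), rad: 0 closed, stop 0.36. Squeezing the handles spreads the jaws; a return spring keeps them closed up to about 9 N. A V notch in each jaw's outer side takes a ring end: it meets the ends at about 0.11 (handles 48 mm over outsides); ends 42 mm apart at about 0.24 (34 mm, 20 N). The notches rise 3 mm by then; the pliers may sink up to 5 mm in the fingers.
- tape: Bystander: blue reel of thread tape lying flat, 54 mm across, 14 mm high. Origin: centre of its underside.
- spanner: Bystander: flat open-ended steel spanner, 197 mm long, 6 mm thick, lying on the bench. Origin: its middle, underside.
- plug: Bystander: domed steel plug, 25 mm across, 15 mm high. Origin: centre of its underside.
- nut: Bystander: steel hexagon nut, 31 mm across corners, 18 mm high. Origin: centre of its underside.

How it is judged:
On the way:
1. the ring is lifted off its stand on the pliers' jaws, spread open (height (world z) of ring_center above 0.09 m and distance between ring_end_l and ring_end_r above 0.033 m and contact force between ring and pliers above 0.5 N), for 0.2 s.
At the end, for the whole second after the job is handed in: Ring spread on the pliers' jaws (ends 37 to 50 mm apart), pressed by them and they by the fingers, its centre within 3.5 mm of the shaft axis and 2 mm of the groove's height, level within 0.12 rad, at rest, touching the axle with less than 2 N (z of ring_center in the frame of axle_groove between -0.002 and 0.002 m and horizontal distance between ring_center and axle_groove below 0.0035 m and angle between the z axis of ring and the z axis of axle, either way round below 0.12 rad and distance between ring_end_l and ring_end_r between 0.037 and 0.05 m and contact force between ring and axle below 2 N and contact force between ring and pliers above 1 N and contact force between the fingers and pliers above 2 N and linear speed of ring below 0.01 m/s); the arm keeps its last pose, push and grip.
It fails at once if the ring is overstretched: its ends more than 50 mm apart (distance between ring_end_l and ring_end_r above 0.05 m).
It fails at once if the ring is forced against the axle with more than 15 N (contact force between ring and axle above 15 N).
It fails at once if a bystander (tape, spanner, plug or nut) is moved more than 15 mm (distance of any of tape, spanner, plug, nut from where it was at the start of the episode above 0.015 m).
It also fails if it takes over 70 s, if anything falls off the work surface, if the arm or the gripper's body presses on something with over 40 N, if the wrist force passes 120 N, or if a joint passes its speed limit or range.

## Working session

There is one attempt and no reset: what is moved stays moved. The work goes in short steps, Python scripts to look and compute and a tool call to move; the robot and the scene stay as the last step left them, time stands still between calls to the robot, and variables do not carry over. Pictures are saved under pics/ and viewed, at most 10 in all, crops included, and the job is handed in when it is done.

Besides the shell and the picture viewer there is one more tool, called after ">>>" in YAML: its name, and indented under it one key for each argument. carry_out: Moves the arm, as the interface text tells. Its arguments: {"type":"object","properties":{"plan":{"type":"array"},"grip_force":{"type":"number"}},"required":["plan"]}

```bash
ls; mkdir -p pics; cat > h.py <<'E'
import numpy as np, cv2
from station import ctrl
def ray(cam,uv):
    c=ctrl.get_calibration(cam);K=np.array(c["mtx"]);T=np.array(c["camera_from_world"])
    R,t=T[:3,:3],T[:3,3]
    d=R.T@np.linalg.inv(K)@np.array([uv[0],uv[1],1.]);return -R.T@t,d/np.linalg.norm(d)
def onz(cam,uv,z):
    o,d=ray(cam,uv);return o+d*(z-o[2])/d[2]
def tri(rs):
    A=0;b=0
    for o,d in rs:
        P=np.eye(3)-np.outer(d,d);A=A+P;b=b+P@o
    x=np.linalg.solve(A,b);return x,[float(np.linalg.norm((np.eye(3)-np.outer(d,d))@(x-o))) for o,d in rs]
E
python3 - <<'E'
from h import *
np.set_printoptions(precision=4,suppress=True)
o=ctrl.get_obs();print({k:np.round(v,4) for k,v in o.items()},ctrl.tcp_to_grasp)
ims={c:ctrl.capture(c) for c in("scene","side","wrist")}
cv2.imwrite("pics/a.png",np.hstack([cv2.resize(ims[c],(400,300)) for c in("scene","side")]))
cv2.imwrite("pics/scene0.png",ims["scene"]);cv2.imwrite("pics/side0.png",ims["side"]);cv2.imwrite("pics/w0.png",ims["wrist"])
for n in ["axle","axle_groove","ring_stand","ring","ring_center","ring_end_l","ring_end_r","pliers_rest","pliers","tape","spanner","plug","nut"]:
    rs=[]
    for c in("scene","side","wrist"):
        r=ctrl.spot_point(c,n)
        for q in r[:1]:
            print(n,c,np.round(q["uv"],1),round(q["confidence"],2))
            if q["confidence"]>.4: rs.append(ray(c,q["uv"]))
    if len(rs)>1: print("  ->",*tri(rs))
print(ctrl.get_obs()["t"])
E
```

```text
pics
{'t': np.float64(0.0), 'q': array([-0.0265,  0.6159, -0.0126,  1.4249,  0.0081,  1.1034, -0.0404]), 'qvel': array([ 0.0018, -0.0012, -0.0005,  0.0027,  0.0021, -0.0005,  0.0002]), 'joint_torque': array([  0.0005, -45.8938,   0.2089, -16.5743,  -0.0611,   0.0204,
         0.0003]), 'ee_pos': array([ 0.6492, -0.    ,  0.2175]), 'orientation': array([-3.1391,  0.0001,  1.5708]), 'ft_force': array([0.2006, 0.1323, 0.1058]), 'moment': array([-0.0172,  0.0043,  0.002 ]), 'grip_force': np.float64(0.0), 'grip_width': np.float64(0.0933)} 0.0188
axle scene [236.7 185.6] 0.89
axle side [244.3 194.1] 0.67
axle wrist [259.4  45.9] 0.63
  -> [0.6519 0.1222 0.0016] [0.0014642723549132307, 0.0038140423017557104, 0.0025323406331831076]
axle_groove scene [238.8 167.9] 0.78
axle_groove side [246.  171.4] 0.94
axle_groove wrist [258.8  46. ] 0.81
  -> [0.6522 0.1141 0.0688] [0.004571962914009285, 0.006338918865510827, 0.003320552388759033]
ring_stand side [306.7 295.2] 0.9
ring_stand wrist [276.7 310.3] 0.89
  -> [ 0.6717 -0.2038  0.0044] [0.0014031577707353249, 0.0014031577707350792]
ring side [31
[... 859 characters left out ...]

tape side [194.2 197.3] 0.81
tape wrist [154.4  29.2] 0.81
  -> [0.5376 0.1416 0.0055] [0.004342780920850241, 0.0005624879452994319, 0.0045616270382310515]
spanner scene [282.3 197.9] 0.53
spanner side [278.5 220.8] 0.77
spanner wrist [308.1 159.3] 0.65
  -> [0.7009 0.0029 0.0008] [0.004095145475492333, 0.003805396019880307, 0.00647270722572364]
plug scene [305.8 268.5] 0.61
plug side [242.  309.4] 0.58
plug wrist [181.1 305.6] 0.57
  -> [ 0.5462 -0.1949  0.0056] [0.0023733862461065647, 0.001653192376734326, 0.0010282492599255437]
nut scene [280.8 170.3] 0.39
nut side [303.4 192.9] 0.55
nut wrist [388.6  85.3] 0.75
  -> [0.7932 0.0822 0.0009] [0.0015147671461525332, 0.00151476714615244]
2.1
```

View images.

View pics/a.png

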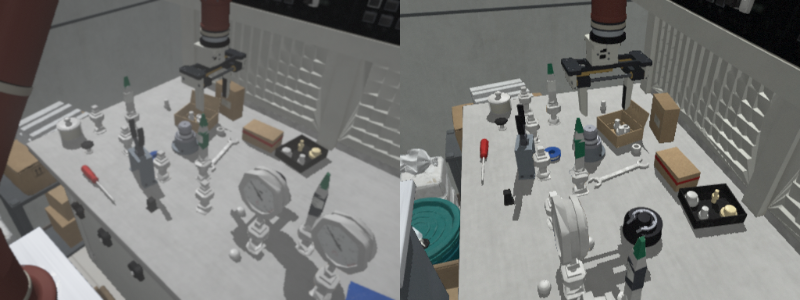

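View pics/w0.png

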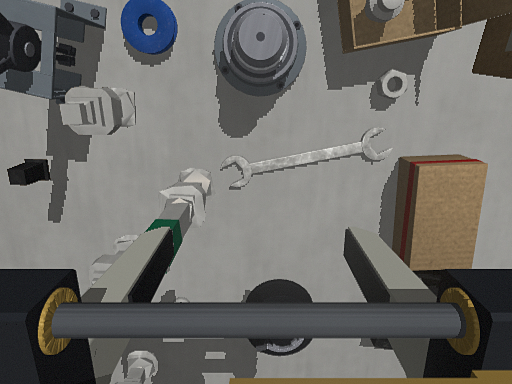

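View pics/side0.png

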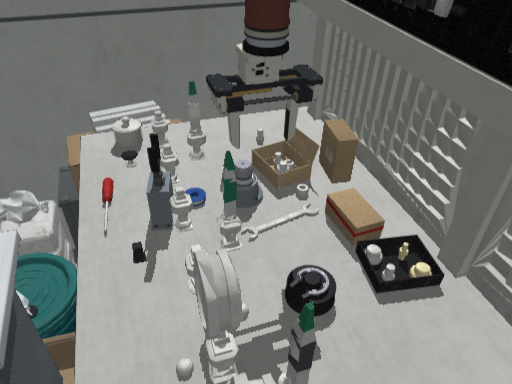

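View pics/scene0.png

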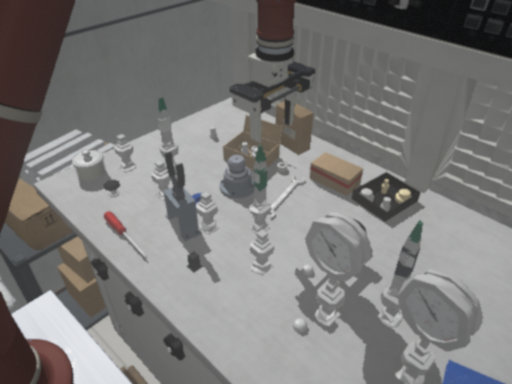

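```bash
python3 - <<'E'
from h import *
for c in("scene","side","wrist"):
    o,d=ray(c,(256,192));print(c,o.round(3),d.round(3))
E
```

```text
scene [ 0.029 -0.535  0.705] [ 0.567  0.536 -0.626]
side [ 0.41  -0.62   0.617] [ 0.275  0.739 -0.615]
wrist [0.649 0.08  0.386] [-0.008 -0.298 -0.954]
```

```bash
python3 - <<'E'
from h import *
np.set_printoptions(precision=3,suppress=True)
P=dict(Atop=((228,153),(262,147)),Btop=((192,83),(161,100)),Ctop=((308,304),(418,224)),G1top=((203,247),(345,215)),G1base=((188,368),(300,325)),r1=((159,110),(123,137)),r2=((168,142),(162,160)),r3=((181,178),(207,192)),standtop=((312,275),(360,228)),pli_top=((155,140),(172,152)))
for n,(a,b) in P.items(): 
    x,e=tri([ray("side",a),ray("scene",b)]);print(n,x,round(e[0],4))
for n,a in dict(Abase=(231,245),B=(197,157),Cb=(292,384),r1=(162,140),r2=(170,180),r3=(183,225),gb=(222,384)).items(): print(n,onz("side",a,0))
for n,a in dict(Abase=(261,230),B=(171,152),Cb=(390,322),r1=(126,168),r2=(163,192),r3=(207,228),r4=(261,268),g1=(327,320),g2=(415,384)).items(): print("sc",n,onz("scene",a,0))
E
```

```text
Atop [ 0.572 -0.039  0.232] 0.0004
Btop [0.587 0.321 0.209] 0.0014
Ctop [ 0.563 -0.38   0.244] 0.0021
G1top [ 0.467 -0.302  0.283] 0.0053
G1base [ 0.434 -0.267 -0.006] 0.0003
r1 [0.508 0.408 0.103] 0.0048
r2 [0.502 0.226 0.113] 0.0017
r3 [0.498 0.059 0.116] 0.0093
standtop [ 0.651 -0.241  0.095] 0.0096
pli_top [0.467 0.125 0.19 ] 0.0054
Abase [ 0.576 -0.032  0.   ]
B [0.584 0.318 0.   ]
Cb [ 0.579 -0.347  0.   ]
r1 [0.509 0.436 0.   ]
r2 [0.496 0.235 0.   ]
r3 [0.493 0.06  0.   ]
gb [ 0.478 -0.312  0.   ]
sc Abase [ 0.571 -0.039  0.   ]
sc B [0.634 0.383 0.   ]
sc Cb [ 0.553 -0.39   0.   ]
sc r1 [0.496 0.41  0.   ]
sc r2 [0.501 0.247 0.   ]
sc r3 [0.488 0.06  0.   ]
sc r4 [ 0.484 -0.119  0.   ]
sc g1 [ 0.475 -0.3    0.   ]
sc g2 [ 0.473 -0.483  0.   ]
```

>>> carry_out:
  plan:
    - {"xyz": [0, 0, -4], "twist": [0, 0, 8.5], "claw": 9.3}
    - {"xyz": [0, 0, -4], "twist": [0, 0, 8.5], "claw": 9.3}
    - {"xyz": [0, 0, -2], "twist": [0, 0, 8.5], "claw": 9.3}
    - {"xyz": [0, 0, 0], "twist": [0, 0, 8.5], "claw": 9.3}
    - {"xyz": [0, 0, 0], "twist": [0, 0, 8.5], "claw": 9.3}
    - {"xyz": [0, 0, 0], "twist": [0, 0, 8.5], "claw": 9.3}
    - {"xyz": [0, 0, 0], "twist": [0, 0, 8.5], "claw": 9.3}
    - {"xyz": [0, 0, 0], "twist": [0, 0, 8.5], "claw": 9.3}
    - {"xyz": [0, 0, 0], "twist": [0, 0, 8.5], "claw": 9.3}
    - {"xyz": [0, 0, 0], "twist": [0, 0, 8.5], "claw": 9.3}

```text
t: 3.1
ee_pos: [0.6499, 0.0002, 0.3186]
orientation: [-3.141, 0.0, 0.081]
ft_force: [0.5, 1.0, -0.6]
grip_width: 0.0933
grip_force: 0.0
```

>>> carry_out:
  plan:
    - {"xyz": [0, 0, 0], "twist": [0, 0, 5], "claw": 9.3}
    - {"xyz": [-3, -3, 0], "twist": [0, 0, 0], "claw": 9.3}
    - {"xyz": [-4, -3, 0], "twist": [0, 0, 0], "claw": 9.3}
    - {"xyz": [-4, -3, 0], "twist": [0, 0, 0], "claw": 9.3}
    - {"xyz": [-4, -3, 0], "twist": [0, 0, 0], "claw": 9.3}
    - {"xyz": [-3, 0, 0], "twist": [0, 0, 0], "claw": 9.3}
    - {"xyz": [0, 0, 0], "twist": [0, 0, 0], "claw": 9.3}

```text
t: 3.8
ee_pos: [0.4662, 0.1214, 0.3191]
orientation: [-3.14, 0.002, 0.005]
ft_force: [-0.2, 0.1, 0.1]
grip_width: 0.0935
grip_force: 0.0
```

```bash
cat > look.py <<'E'
from h import *
import sys
np.set_printoptions(precision=4,suppress=True)
def look(names,cams=("scene","side","wrist"),pic=None):
    o=ctrl.get_obs();print("t",o["t"],"tcp",o["ee_pos"],o["orientation"],"w",o["grip_width"],"F",o["ft_force"],"gf",o["grip_force"])
    ims={c:ctrl.capture(c) for c in cams}
    if pic: cv2.imwrite(f"pics/{pic}.png",ims[cams[-1]])
    for n in names:
        rs=[]
        for c in cams:
            for q in ctrl.spot_point(c,n)[:1]:
                print(n,c,np.round(q["uv"],1),round(q["confidence"],2))
                if q["confidence"]>.4: rs.append(ray(c,q["uv"]))
        if len(rs)>1: print("  ->",*tri(rs))
    return ims
E
python3 - <<'E'
from look import *
look(["pliers","pliers_rest"],pic="w1")
look(["axle_groove"],cams=("wrist",))
E
```

```text
t 3.8 tcp [0.4662 0.1214 0.3191] [-3.1399  0.0024  0.0047] w 0.0934759255105553 F [-0.1713  0.1275  0.0992] gf 0.0
pliers scene [176.4 189.2] 0.69
pliers side [156.4 179.1] 0.95
pliers wrist [264.3 172.4] 0.66
  -> [0.4556 0.1122 0.1029] [0.004474462816044367, 0.0044879194539621655, 0.0006244731802121669]
pliers_rest scene [182.5 222.9] 0.59
pliers_rest side [163.3 213. ] 0.9
pliers_rest wrist [262.5 157.6] 0.87
  -> [0.4559 0.1118 0.0041] [0.0014082587206718582, 0.003358953644421613, 0.00424984590279165]
t 4.25 tcp [0.4706 0.1196 0.3184] [ 3.1411  0.0002 -0.0012] w 0.0927984971332284 F [-0.7385 -0.1801  1.0128] gf 0.0
```

View pics/w1.png

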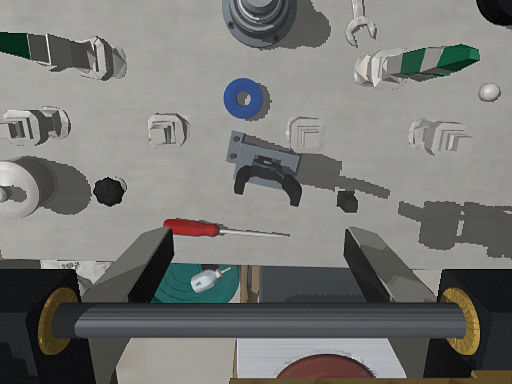

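```bash
python3 - <<'E'
from h import *
im=cv2.imread("pics/w1.png")[115:220,210:330]
cv2.imwrite("pics/w1c.png",cv2.resize(im,None,fx=6,fy=5.7,interpolation=cv2.INTER_CUBIC)[:600])
E
```

```text
(no output)
```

View pics/w1c.png

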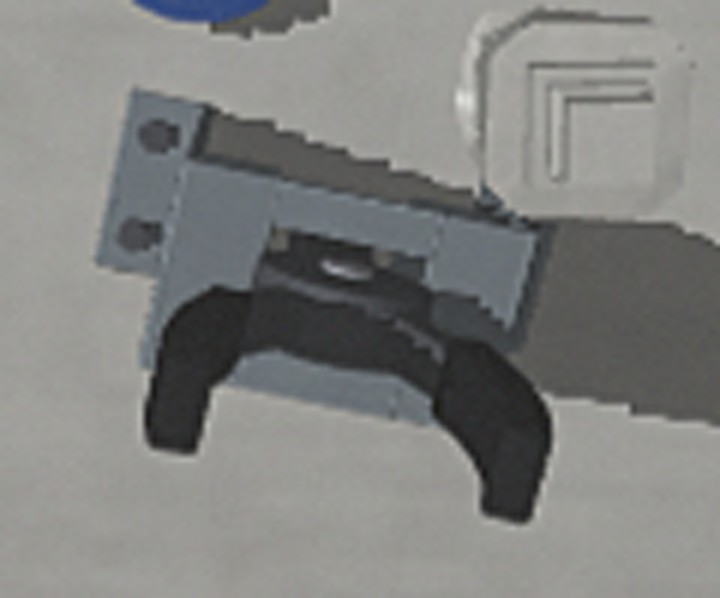

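```bash
python3 - <<'E'
from h import *
np.set_printoptions(precision=4,suppress=True)
f=lambda x,y:(210+x/6,115+y/5.7)
def ang(a,b,z):
    A,B=onz("wrist",f(*a),z),onz("wrist",f(*b),z);d=B-A;print(A,B,np.linalg.norm(d),"dir deg",np.degrees(np.arctan2(d[1],d[0])),"mid",(A+B)/2)
ang((172,448),(508,517),.195)
ang((205,160),(540,228),.09)
ang((145,365),(425,425),.09)
# rest top corners: rectangle 
for p in [(205,160),(540,228),(515,345),(145,365)]: print(onz("wrist",f(*p),.09))
E
```

```text
[0.4572 0.1374 0.195 ] [0.4455 0.0862 0.195 ] 0.052602520134826025 dir deg -102.89391222563607 mid [0.4514 0.1118 0.195 ]
[0.4865 0.1363 0.09  ] [0.4721 0.0697 0.09  ] 0.06815183811830497 dir deg -102.19748797417792 mid [0.4793 0.103  0.09  ]
[0.4424 0.1491 0.09  ] [0.4289 0.0918 0.09  ] 0.05885266160482425 dir deg -103.27726440968128 mid [0.4357 0.1205 0.09  ]
[0.4865 0.1363 0.09  ]
[0.4721 0.0697 0.09  ]
[0.4468 0.0739 0.09  ]
[0.4424 0.1491 0.09  ]
```

>>> carry_out:
  plan:
    - {"xyz": [-1.4, 0.8, 0], "twist": [0, 0, 0], "claw": 9.3}
    - {"xyz": [0, 0, 2.5], "twist": [0, 0, 6.4], "claw": 9.3}
    - {"xyz": [0, 0, 3], "twist": [0, 0, 6.4], "claw": 9.3}
    - {"xyz": [0, 0, 3], "twist": [0, 0, 0], "claw": 9.3}
    - {"xyz": [0, 0, 3], "twist": [0, 0, 0], "claw": 9.3}
    - {"xyz": [0, 0, 0], "twist": [0, 0, 0], "claw": 9.3}
    - {"xyz": [0, 0, 0], "twist": [0, 0, 0], "claw": 9.3}

```text
t: 5.05
ee_pos: [0.4564, 0.1119, 0.204]
orientation: [3.141, -0.0, -0.224]
ft_force: [-0.3, 0.5, 0.3]
grip_width: 0.093
grip_force: 0.0
```

```bash
python3 - <<'E'
from look import *
look(["pliers"],cams=("scene","side","wrist"),pic="w2")
E
```

```text
t 5.05 tcp [0.4564 0.1119 0.204 ] [ 3.1413 -0.     -0.2237] w 0.09301984385217042 F [-0.2741  0.476   0.2523] gf 0.0
pliers scene [173.6 188.9] 0.72
pliers side [158.5 180. ] 0.77
pliers wrist [258.4 185.9] 0.83
  -> [0.4565 0.1147 0.1001] [0.00897704731031351, 0.006944973458320108, 0.0028687822699236002]
```

View pics/w2.png

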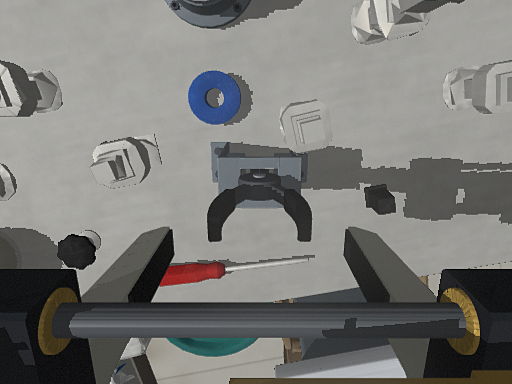

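```bash
python3 - <<'E'
from h import *
print(onz("wrist",(260,241),.192),onz("wrist",(260,183),.118), onz("wrist",(260,172),.1))
E
```

```text
[0.44957425 0.1123356  0.192     ] [0.46372579 0.10891165 0.118     ] [0.46806768 0.10787539 0.1       ]
```

>>> carry_out:
  plan:
    - {"xyz": [0.1, 0, 3], "twist": [0, 0, 0], "claw": 9.3}
    - {"xyz": [0, 0, 3], "twist": [0, 0, 0], "claw": 9.3}
    - {"xyz": [0, 0, 0], "twist": [0, 0, 0], "claw": 8}
    - {"xyz": [0, 0, 0], "twist": [0, 0, 0], "claw": 7}
    - {"xyz": [0, 0, 0], "twist": [0, 0, 0], "claw": 6.2}
    - {"xyz": [0, 0, 0], "twist": [0, 0, 0], "claw": 6.2}
    - {"xyz": [0, 0, 0], "twist": [0, 0, 0], "claw": 6.2}
    - {"xyz": [0, 0, 0], "twist": [0, 0, 0], "claw": 6.2}
  grip_force: 7

```text
t: 6.15
ee_pos: [0.4579, 0.112, 0.1447]
orientation: [-3.14, -0.002, -0.223]
ft_force: [0.2, -1.3, 3.1]
grip_width: 0.064
grip_force: 7.0
```

>>> carry_out:
  plan:
    - {"xyz": [0, 0, -1], "twist": [0, 0, 0], "claw": 6.2}
    - {"xyz": [0, 0, -1.5], "twist": [0, 0, 0], "claw": 6.2}
    - {"xyz": [0, 0, -2], "twist": [0, 0, 0], "claw": 6.2}
    - {"xyz": [0, 0, -2], "twist": [0, 0, 0], "claw": 6.2}
    - {"xyz": [0, 0, -2], "twist": [0, 0, 0], "claw": 6.2}
    - {"xyz": [0, 0, -2], "twist": [0, 0, 0], "claw": 6.2}
    - {"xyz": [0, 0, -2], "twist": [0, 0, 0], "claw": 6.2}
    - {"xyz": [0, 0, -2.5], "twist": [0, 0, 0], "claw": 6.2}
    - {"xyz": [0, 0, -2.5], "twist": [0, 0, 0], "claw": 6.2}
    - {"xyz": [0, 0, -2.5], "twist": [0, 0, 0], "claw": 6.2}

```text
t: 7.15
ee_pos: [0.4561, 0.1114, 0.3447]
orientation: [3.141, 0.001, -0.224]
ft_force: [0.0, 0.3, -1.9]
grip_width: 0.0636
grip_force: 7.0
```

```bash
python3 - <<'E'
from look import *
look(["pliers"],cams=("scene","side"),pic="s3")
E
```

```text
t 7.15 tcp [0.4561 0.1114 0.3447] [ 3.141   0.0012 -0.2237] w 0.0635969566295445 F [ 0.0013  0.2911 -1.8531] gf 7.000150563646912
pliers scene [162.4 112.7] 0.74
pliers side [144.7  90. ] 0.87
  -> [0.4611 0.13   0.2904] [0.00036217118743053577, 0.0003621711874305566]
```

>>> carry_out:
  plan:
    - {"xyz": [3, -0.7, 0], "twist": [0, 0, 0], "claw": 6.2}
    - {"xyz": [4.2, -1, 0], "twist": [0, 0, 0], "claw": 6.2}
    - {"xyz": [4.2, -1, 0], "twist": [0, 0, 0], "claw": 6.2}
    - {"xyz": [4.2, -1, 0], "twist": [0, 0, 0], "claw": 6.2}
    - {"xyz": [3.9, -0.7, 0], "twist": [0, 0, 0], "claw": 6.2}
    - {"xyz": [0.6, 3.5, 0], "twist": [0, 0, 0], "claw": 6.2}
    - {"xyz": [0.6, 3.5, 0], "twist": [0, 0, 0], "claw": 6.2}
    - {"xyz": [0.6, 3.5, 0], "twist": [0, 0, 0], "claw": 6.2}
    - {"xyz": [0.6, 3.5, 0], "twist": [0, 0, 0], "claw": 6.2}
    - {"xyz": [0.6, 3.5, 0], "twist": [0, 0, 0], "claw": 6.2}

```text
t: 8.35
ee_pos: [0.6461, -0.0669, 0.341]
orientation: [3.141, 0.005, -0.224]
ft_force: [0.8, -0.1, -2.7]
grip_width: 0.064
grip_force: 7.0
```

>>> carry_out:
  plan:
    - {"xyz": [0.6, 3.5, 0], "twist": [0, 0, 0], "claw": 6.2}
    - {"xyz": [0.6, 3.5, 0], "twist": [0, 0, 0], "claw": 6.2}
    - {"xyz": [0.6, 3.5, 0], "twist": [0, 0, 0], "claw": 6.2}
    - {"xyz": [0.5, 3.1, 0], "twist": [0, 0, 0], "claw": 6.2}
    - {"xyz": [0.4, 3, 0], "twist": [0, 0, 0], "claw": 6.2}
    - {"xyz": [0, 0, 0], "twist": [0, 0, -8], "claw": 6.2}
    - {"xyz": [0, 0, 0], "twist": [0, 0, -8], "claw": 6.2}
    - {"xyz": [0, 0, 0], "twist": [0, 0, -8], "claw": 6.2}
    - {"xyz": [0, 0, 0], "twist": [0, 0, -8], "claw": 6.2}
    - {"xyz": [0, 0, 0], "twist": [0, 0, -8], "claw": 6.2}

```text
t: 9.35
ee_pos: [0.6359, -0.2333, 0.3408]
orientation: [-3.138, 0.004, 0.48]
ft_force: [-0.1, -0.2, -1.7]
grip_width: 0.0637
grip_force: 7.0
```

>>> carry_out:
  plan:
    - {"xyz": [0, 0, 0], "twist": [0, 0, -8], "claw": 6.2}
    - {"xyz": [0, 0, 0], "twist": [0, 0, -8], "claw": 6.2}
    - {"xyz": [0, 0, 0], "twist": [0, 0, 0], "claw": 6.2}
    - {"xyz": [0, 0, 0], "twist": [0, 0, 0], "claw": 6.2}

```text
t: 9.75
ee_pos: [0.6363, -0.2335, 0.3419]
orientation: [-3.139, 0.001, 0.751]
ft_force: [0.1, 0.6, -2.1]
grip_width: 0.0634
grip_force: 7.0
```

```bash
python3 - <<'E'
from look import *
look(["ring","ring_center","ring_end_l","ring_end_r","ring_stand","pliers"],cams=("side","wrist"),pic="w4")
E
```

```text
t 9.75 tcp [ 0.6363 -0.2335  0.3419] [-3.1385  0.0014  0.7508] w 0.06339874909207409 F [ 0.0795  0.6359 -2.1139] gf 6.99958017548056
ring side [311.  278.5] 0.55
ring wrist [262.4 106.9] 0.58
  -> [ 0.6781 -0.1992  0.0429] [0.0013867775054956378, 0.0013867775054956114]
ring_center side [311.3 279.5] 0.76
ring_end_l side [298.8 286.4] 0.71
ring_end_l wrist [245.3 126.4] 0.87
  -> [ 0.6472 -0.203   0.0393] [0.0037868340645883774, 0.0037868340645884017]
ring_end_r side [298.8 286.4] 0.71
ring_end_r wrist [245.3 126.4] 0.87
  -> [ 0.6472 -0.203   0.0393] [0.0037747932678809932, 0.0037747932678811923]
ring_stand side [309.2 295.1] 0.78
ring_stand wrist [262.5 111.6] 0.57
  -> [ 0.6737 -0.2064  0.0066] [3.750080000854331e-05, 3.750080000858358e-05]
pliers side [316.4 175.3] 0.84
pliers wrist [259.6 201.4] 0.75
  -> [ 0.6414 -0.2288  0.2996] [0.0007395173192484025, 0.0007395173192485814]
```

View pics/w4.png

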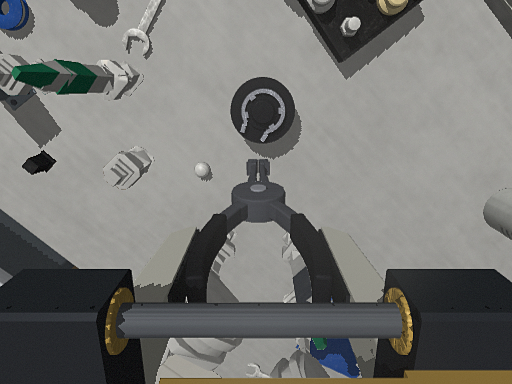

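```bash
cat > ringfit.py <<'E'
from look import *
from scipy.optimize import least_squares
def fit(im,box,z=.044,thr=110):
    g=cv2.cvtColor(im,cv2.COLOR_BGR2GRAY);l,t,r,b=box
    sub=g[t:b,l:r];ys,xs=np.nonzero(sub>thr)
    P=np.array([onz("wrist",(x+l,y+t),z)[:2] for x,y in zip(xs,ys)])
    W=sub[ys,xs]
    return P,W
if __name__=="__main__":
    im=cv2.imread("pics/w4.png");g=cv2.cvtColor(im,cv2.COLOR_BGR2GRAY)
    np.set_printoptions(linewidth=250)
    print(g[84:144:2,236:292:2])
E
python3 ringfit.py
```

```text
[[158 160 166  83  41  49  52  47  49  51  52  50  51  48  50  50  46  51  51  48  49  50  44  94 169 161 162 160]
 [157 165  83  45  49  50  50  48  50  49  47  50  48  46  45  47  47  50  49  48  51  50  50  46  63 173 161 159]
 [163 116  47  48  48  51  51  52  48  46  40  51  68  75  67  69  59  41  44  50  52  44  48  49  48  64 171 162]
 [161  40  48  50  52  49  48  48  42  70 148 144 137 139 138 172 173 182  80  44  46  50  49  47  50  42  87 165]
 [ 36  48  49  51  49  48  45  62 148 139 140 143 134 135 154 133 156 152 168 167  57  48  48  48  49  44  42 166]
 [ 47  49  52  46  50  44  87 157 151 134  64  28  35  41  32  35  25 141 132 170 139  78  43  50  48  49  45  46]
 [ 50  49  51  49  46  81 141 135 156 141  38  41  46  46  50  43  43  38  33 135 135 156  47  47  49  48  50  43]
 [ 50  49  49  46  49 143 141 158 139 134  39  49  49  49  47  46  48  46  45  31 153 153 142  38  50  48  50  47]
 [ 50  48  51  42 123 153 118  53  75  36  40  46  46  47  44  46  41  48  44  49  37 174 136  95  48  48  51  48]
 [ 50  45  47  48 141 138  29  40  37  45  48  47  48  46  45  48
[... 1650 characters left out ...]
  68  92]
 [163 105  34 105  96  38  46  45  47  46  43  44  44  40 133 157 149  66  23  34  40  44  45  46  46  60  91  90]
 [159 164 109  36  41  42  44  46  46  42  45  46  47  39 128 155  22  40  39  42  43  44  45  45  63  94  89  89]
 [158 161 163  92  45  44  42  48  46  45  48  47  39 134 143 146  31  41  46  47  45  44  43  69  94  92  89  87]
 [161 157 159 165 109  46  43  48  46  42  45  44  70 133 146  23  37  42  46  46  42  46  99  91  90  92  92  90]
 [159 158 158 160  93  91  81  48  48  44  45  45  58 154 145  36  38  44  41  43  71  94  91  89  91  90  89  91]
 [159 159 156 157 162  79  91  94  96  68  51  50  42  27  32  38  54  72  97  94  90  90  88  90  89  90  91  91]]
```

```bash
cat > rf2.py <<'E'
from look import *
from scipy.optimize import least_squares
from scipy.ndimage import label
def run(im,seed,z=.044,rad=32):
    g=cv2.cvtColor(im,cv2.COLOR_BGR2GRAY);m=(g>105).astype(int);lab,n=label(m,np.ones((3,3)))
    k=0;y0,x0=seed[1],seed[0]
    # largest comp near seed
    sub=lab[y0-rad:y0+rad,x0-rad:x0+rad]
    best=[(np.sum(sub==i),i) for i in np.unique(sub) if i and np.sum(lab==i)<2500]
    k=max(best)[1];ys,xs=np.nonzero(lab==k)
    P=np.array([onz("wrist",(x,y),z)[:2] for x,y in zip(xs,ys)])
    print("n",len(P),xs.min(),xs.max(),ys.min(),ys.max())
    # model: annulus R 22..30(?), gap dir th ; distance-based fit of outer radius
    c=P.mean(0)
    for it in range(20):
        d=P-c;r=np.hypot(*d.T);a=np.arctan2(d[:,1],d[:,0])
        e=[]
        for b in np.arange(-np.pi,np.pi,np.pi/24):
            s=(a>=b)&(a<b+np.pi/24)
            if s.any():
                j=np.where(s)[0][np.argmax(r[s])]
                if r[j]<.0325: e.append(P[j])
        e=np.array(e)
        f=least_squares(lambda p:np.hypot(e[:,0]-p[0],e[:,1]-p[1])-p[2],[*c,.03],loss="soft_l1",f_scale=.0007)
        c=f.x[:2]
    print("circle",f.x,len(e))
    d=P-c;r=np.hypot(*d.T);L=P[r>f.x[2]+.0015]
    th=np.arctan2(*(L.mean(0)-c)[::-1])
    for it in range(10):
        R=np.array([[np.cos(th),np.sin(th)],[-np.sin(th),np.cos(th)]]);q=(P-c)@R.T
        s=(q[:,0]>.026)&(q[:,0]<.036)
        p,mn=q[s&(q[:,1]>0)],q[s&(q[:,1]<0)]
        th+=((p[:,1].min()+mn[:,1].max())/2)/.031*.7
    print("gap dir deg",np.degrees(th),"faces",p[:,1].min(),mn[:,1].max(),"xmax",q[q[:,1]>0,0].max(),q[q[:,1]<0,0].max())
    u=np.array([np.cos(th),np.sin(th)]);print("jaw target xy",c+.031*u)
    return c,th
if __name__=="__main__": run(cv2.imread("pics/w4.png"),(263,110))
E
python3 rf2.py
```

```text
n 530 240 284 89 141
circle [ 0.6761 -0.2042  0.0292] 37
gap dir deg -160.99307145511688 faces 0.012715720773701915 -0.012715721165870126 xmax 0.03761253636028895 0.03744924499720781
jaw target xy [ 0.6467 -0.2143]
```

>>> carry_out:
  plan:
    - {"xyz": [0, 0, 0], "twist": [0, 0, 8], "claw": 6.2}
    - {"xyz": [0, 0, 0], "twist": [0, 0, 8], "claw": 6.2}
    - {"xyz": [0, 0, 0], "twist": [0, 0, 8], "claw": 6.2}
    - {"xyz": [1.6, -1.5, 2], "twist": [0, 0, 0], "claw": 6.2}
    - {"xyz": [0, 0, 3], "twist": [0, 0, 0], "claw": 6.2}
    - {"xyz": [0, 0, 3], "twist": [0, 0, 0], "claw": 6.2}
    - {"xyz": [0, 0, 3], "twist": [0, 0, 0], "claw": 6.2}
    - {"xyz": [0, 0, 2], "twist": [0, 0, 0], "claw": 6.2}
    - {"xyz": [0, 0, 0], "twist": [0, 0, 0], "claw": 6.2}
    - {"xyz": [0, 0, 0], "twist": [0, 0, 0], "claw": 6.2}

```text
t: 11.45
ee_pos: [0.6475, -0.2143, 0.2142]
orientation: [3.141, -0.0, 0.335]
ft_force: [1.1, -0.6, -1.0]
grip_width: 0.064
grip_force: 7.0
```

```bash
python3 - <<'E'
from look import *
from rf2 import run
im=look(["pliers"],cams=("scene","side","wrist"))["wrist"]
cv2.imwrite("pics/w5.png",im)
o=ctrl.get_obs();R=cv2.Rodrigues(np.zeros(3))[0]
c=ctrl.get_calibration("wrist");K=np.array(c["mtx"]);T=np.array(c["camera_from_world"])
def pj(p): 
    x=K@(T[:3,:3]@p+T[:3,3]);return x[:2]/x[2]
tcp=np.array(o["ee_pos"]);print("nose px",pj(tcp-[0,0,.1202]),"pivot",pj(tcp-[0,0,.0442]),"ringc",pj(np.array([.6761,-.2042,.044])))
u=pj(np.array([.6761,-.2042,.044])).astype(int)
try: run(im,tuple(u))
except Exception as e: print(e)
cv2.imwrite("pics/w5c.png",cv2.resize(im[100:260,160:370],None,fx=3.75,fy=3.75,interpolation=cv2.INTER_CUBIC)[:600])
E
```

```text
t 11.45 tcp [ 0.6475 -0.2143  0.2142] [ 3.1412 -0.0005  0.3352] w 0.06401374373834672 F [ 1.1011 -0.6364 -0.9844] gf 6.999890801182573
pliers scene [352.  185.7] 0.63
pliers side [307.6 238.8] 0.86
  -> [ 0.6476 -0.216   0.1761] [0.005844087073650864, 0.005844087073650822]
nose px [258.4299 180.8538] pivot [258.5314 210.8711] ringc [258.0147 138.513 ]
n 953 228 286 110 176
circle [ 0.6743 -0.2034  0.0294] 38
gap dir deg -160.20653621536445 faces 0.013453380758619293 -0.01345335310413537 xmax 0.03773524329107193 0.0373587071698993
jaw target xy [ 0.6451 -0.2139]
```

View pics/w5c.png

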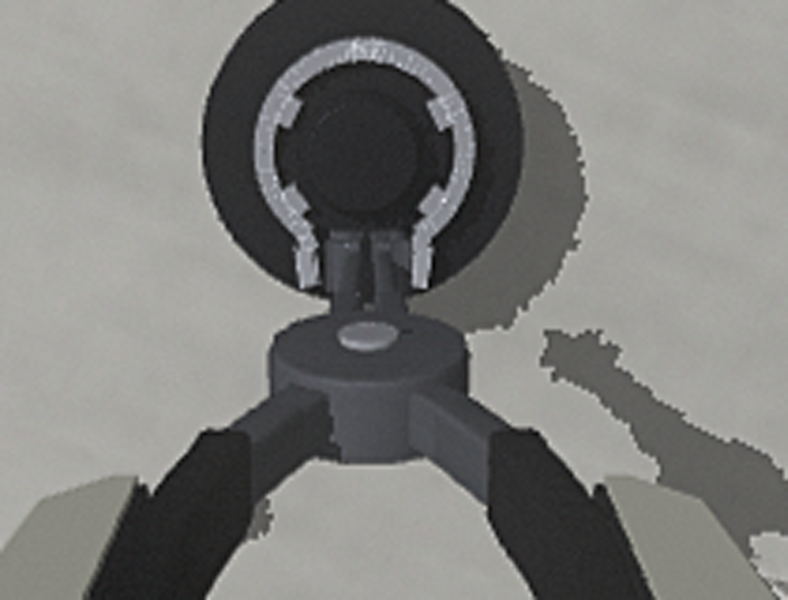

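```bash
python3 - <<'E'
from look import *
o=ctrl.get_obs();tcp=np.array(o["ee_pos"]);y=o["orientation"][2];ux=np.array([np.cos(y),np.sin(y),0]);uy=np.array([np.sin(y),-np.cos(y),0])
c=ctrl.get_calibration("wrist");K=np.array(c["mtx"]);T=np.array(c["camera_from_world"])
def pj(p): 
    x=K@(T[:3,:3]@p+T[:3,3]);return (x[:2]/x[2]).round(1)
print(K[0,0],K[1,1])
for dz in(0,.003,-.003):
  print(dz,"nose front/back",pj(tcp-[0,0,.1202+dz]+.006*ux),pj(tcp-[0,0,.1202+dz]-.006*ux),"lip edge",pj(tcp-[0,0,.1202+dz]+.006*ux+.0095*uy))
  for t in(.006,.009,.012): print("  pivot front",t,pj(tcp-[0,0,.0442+dz]+t*ux),"top",pj(tcp-[0,0,.0262+dz]+t*ux),"topback",pj(tcp-[0,0,.0262+dz]-t*ux))
for h in (.05,.044): print("handle",pj(tcp+[0,0,.0188]+.0*ux+.032*uy))
E
```

```text
335.027821377377 335.027821377377
0 nose front/back [258.4 174.3] [258.4 187.3] lip edge [269.2 174.3]
  pivot front 0.006 [258.5 202.4] top [258.6 212. ] topback [258.6 230. ]
  pivot front 0.009 [258.5 198.1] top [258.6 207.4] topback [258.6 234.4]
  pivot front 0.012 [258.5 193.8] top [258.6 202.8] topback [258.6 238.8]
0.003 nose front/back [258.4 173.5] [258.4 186.4] lip edge [269.1 173.5]
  pivot front 0.006 [258.5 201. ] top [258.6 210.3] topback [258.6 228.1]
  pivot front 0.009 [258.5 196.7] top [258.6 205.7] topback [258.6 232.4]
  pivot front 0.012 [258.5 192.5] top [258.6 201.2] topback [258.6 236.7]
-0.003 nose front/back [258.4 175.2] [258.4 188.3] lip edge [269.3 175.1]
  pivot front 0.006 [258.5 203.9] top [258.6 213.7] topback [258.6 232. ]
  pivot front 0.009 [258.5 199.6] top [258.6 209.1] topback [258.6 236.4]
  pivot front 0.012 [258.5 195.2] top [258.6 204.4] topback [258.6 240.8]
handle [323.8 255.8]
handle [323.8 255.8]
```

```bash
python3 - <<'E'
from look import *
o=ctrl.get_obs();tcp=np.array(o["ee_pos"]);y=o["orientation"][2];ux=np.array([np.cos(y),np.sin(y),0]);uy=np.array([np.sin(y),-np.cos(y),0])
for cam in("side","scene","wrist"):
    im=ctrl.capture(cam);cv2.imwrite(f"pics/{cam}6.png",im)
    c=ctrl.get_calibration(cam);K=np.array(c["mtx"]);T=np.array(c["camera_from_world"])
    def pj(p): 
        x=K@(T[:3,:3]@p+T[:3,3]);return (x[:2]/x[2]).round(1)
    tr=ctrl.trace(cam,"pliers")[0];m=tr["pixels"];print(cam,tr["confidence"],tr["rect"])
    ys=np.nonzero(m.any(1))[0]
    print([(int(r),int(np.nonzero(m[r])[0].min()),int(np.nonzero(m[r])[0].max())) for r in ys[::4]],ys[-1],np.nonzero(m[ys[-1]])[0])
    g=tcp+[0,0,.0188]
    for tilt in(0,.083):
        d=np.array([0,0,-np.cos(tilt)])+np.sin(tilt)*ux
        print(tilt,"pivot",pj(g+.063*d),"nose",pj(g+.139*d),"jaw mid",pj(g+.11*d),"pivot edges",pj(g+.063*d+.018*uy),pj(g+.063*d-.018*uy),"h",pj(g+.032*uy),pj(g-.032*uy))
E
```

```text
side 0.81 [295.1, 181.3, 324.6, 271.2]
[(181, 300, 303), (185, 295, 304), (189, 294, 304), (193, 294, 304), (197, 294, 304), (201, 294, 325), (205, 295, 325), (209, 295, 324), (213, 296, 323), (217, 298, 323), (221, 300, 322), (225, 301, 322), (229, 301, 321), (233, 299, 320), (237, 300, 320), (241, 302, 320), (245, 304, 316), (249, 304, 314), (253, 305, 312), (257, 305, 311), (261, 304, 311), (265, 303, 313), (269, 306, 311)] 270 [307 308 309 310]
0 pivot [307.  236.9] nose [302.5 269.6] jaw mid [304.2 257.6] pivot edges [315.2 243.4] [299.1 230.5] h [327.3 217.4] [296.4 195. ]
0.083 pivot [309.4 235.4] nose [307.5 266.2] jaw mid [308.2 255. ] pivot edges [317.7 241.8] [301.5 229.1] h [327.3 217.4] [296.4 195. ]
scene 0.57 [339.3, 149.2, 373.0, 217.7]
[(151, 343, 344), (155, 341, 343), (159, 340, 373), (163, 340, 372), (167, 340, 371), (171, 340, 370), (175, 341, 367), (179, 343, 366), (183, 344, 363), (187, 344, 361), (191, 343, 360), (195, 344, 358), (199, 346, 355), (203, 347, 352), (207, 347, 350), (211, 346, 350), (215, 346, 351)] 216 [348 349 350]
0 pivot [351.8 190.3] nose [346.9 218.5] jaw mid [348.7 208.1] pivot edges [360.7 192.6] [343.  188.1] h [373.1 168.4] [340.  160.6]
0.083 pivot [352.5 188.7] nose [348.3 215. ] jaw mid [349.8 205.3] pivot edges [361.4 191. ] [343.7 186.5] h [373.1 168.4] [340.  160.6]Traceback (most recent call last):
  File "<stdin>", line 8, in <module>
IndexError: list index out of range
```

>>> carry_out:
  plan:
    - {"xyz": [-0.3, -0.1, 0], "twist": [0, -4.8, 0], "claw": 6.2}
    - {"xyz": [0, 0, 0], "twist": [0, 0, 0], "claw": 6.2}
    - {"xyz": [0, 0, 0], "twist": [0, 0, 0], "claw": 6.2}

```text
t: 12.35
ee_pos: [0.6443, -0.2136, 0.2131]
orientation: [-3.141, 0.083, 0.336]
ft_force: [-0.3, 0.8, -1.3]
grip_width: 0.0637
grip_force: 7.0
```

```bash
cat > chk.py <<'E'
from look import *
from scipy.spatial.transform import Rotation as Ro
def chk(jt=(.6459,-.2140),cams=("side","scene"),gz=.139):
    o=ctrl.get_obs();tcp=np.array(o["ee_pos"]);R=Ro.from_euler("xyz",o["orientation"]).as_matrix()
    print("t",o["t"],"tcp",tcp,o["orientation"],"w",o["grip_width"],"F",o["ft_force"],"gf",o["grip_force"])
    g=tcp-.0188*R[:,2];ux=R[:,0].copy();ux[2]=0;ux/=np.linalg.norm(ux);uy=R[:,1]
    print("grasp",g)
    for cam in cams:
        im=ctrl.capture(cam);c=ctrl.get_calibration(cam);K=np.array(c["mtx"]);T=np.array(c["camera_from_world"])
        def pj(p):
            x=K@(T[:3,:3]@p+T[:3,3]);return (x[:2]/x[2]).round(1)
        L=ctrl.trace(cam,"pliers")
        if not L: print(cam,"no trace");continue
        m=L[0]["pixels"];ys=np.nonzero(m.any(1))[0]
        cen={}
        for r in ys: 
            q=np.nonzero(m[r])[0];cen[int(r)]=((q.min()+q.max())/2,int(q.max()-q.min()+1))
        print(cam,{r:cen[r] for r in list(cen)[-36::3]},"bottom",ys[-1])
        for tl in(0,.083):
            d=np.array([0,0,-np.cos(tl)])+np.sin(tl)*ux
            print("  tilt",tl,"pivot",pj(g+.063*d),"jaw",pj(g+.11*d),"nose",pj(g+.139*d))
    return g,R
if __name__=="__main__": chk()
E
python3 - <<'E'
from chk import *
chk()
im=ctrl.capture("wrist");cv2.imwrite("pics/w7.png",im)
from rf2 import run
try: run(im,(258,140))
except Exception as e: print(e)
L=ctrl.trace("wrist","pliers")
if L:
    m=L[0]["pixels"];ys=np.nonzero(m.any(1))[0];print([(int(r),np.nonzero(m[r])[0][[0,-1]].tolist()) for r in ys[:60:3]])
g=cv2.cvtColor(im,cv2.COLOR_BGR2GRAY);np.set_printoptions(linewidth=250);print(g[150:186:2,236:282:2])
E
```

```text
t 12.35 tcp [ 0.6443 -0.2136  0.2131] [-3.141   0.0828  0.3363] w 0.0637342206340761 F [-0.2705  0.7947 -1.2857] gf 6.999836448523331
grasp [ 0.6458 -0.2131  0.2318]
side {240: (np.float64(306.0), 21), 243: (np.float64(306.0), 19), 246: (np.float64(306.0), 15), 249: (np.float64(304.0), 11), 252: (np.float64(303.0), 11), 255: (np.float64(303.0), 9), 258: (np.float64(302.0), 9), 261: (np.float64(302.0), 9), 264: (np.float64(300.5), 10), 267: (np.float64(300.5), 12), 270: (np.float64(300.5), 12), 273: (np.float64(301.5), 8)} bottom 275
  tilt 0 pivot [305.5 237.4] jaw [302.7 258.1] nose [301.1 270. ]
  tilt 0.083 pivot [307.9 235.9] jaw [306.7 255.4] nose [306.  266.6]
scene {180: (np.float64(353.5), 28), 183: (np.float64(353.5), 24), 186: (np.float64(352.5), 20), 189: (np.float64(351.5), 18), 192: (np.float64(350.5), 18), 195: (np.float64(350.0), 17), 198: (np.float64(350.0), 15), 201: (np.float64(349.5), 12), 204: (np.float64(348.0), 9), 207: (np.float64(347.5), 8), 210: (np.float64(347.0), 7), 213: (np.float64(347.0), 5)} bottom 215
  tilt 0 pivot [350.6 191.2] jaw [347.5 208.9] nose
[... 1692 characters left out ...]
9  82  82 187 177 101 179 106 182]
 [174 174 174 173 175 150  74  87  68  63  48 120  75  63  51  53  81 184 166 168 168 170 171]
 [172 174 173 173 175 150  74  85  66  63  44 118  75  64  54  51  45 183 168 166 169 167 172]
 [172 171 171 171 172 155  74  88  67  59  41 202  68  65  56  54  45 185 167 167 167 169 168]
 [172 172 172 171 170 180  81  77  67  57  59 185  58  69  59  54  69 185 170 169 166 168 165]
 [171 173 172 170 168 175 148  62  63  62  49 183  58  65  61  52 188 174 169 170 166 169 168]
 [169 172 172 169 172 177  78  64  60  57  56 184  61  63  63  60 104 174 170 170 169 169 169]
 [172 172 174 178 173 174  56  65  62  65  61  52  59  64  62  60  60 128 171 170 172 170 172]]
```

>>> carry_out:
  plan:
    - {"xyz": [0.12, 0, 1.5], "twist": [0, 0, 0], "claw": 6.2}
    - {"xyz": [0.17, 0, 2], "twist": [0, 0, 0], "claw": 6.2}
    - {"xyz": [0.08, 0, 1], "twist": [0, 0, 0], "claw": 6.2}
    - {"xyz": [0, 0, 0], "twist": [0, 0, 0], "claw": 6.2}
    - {"xyz": [0, 0, 0], "twist": [0, 0, 0], "claw": 6.2}

```text
t: 13.15
ee_pos: [0.6441, -0.2145, 0.169]
orientation: [3.141, 0.083, 0.335]
ft_force: [-0.0, -0.3, -0.6]
grip_width: 0.0638
grip_force: 7.0
```

```bash
python3 - <<'E'
from chk import *
g,R=chk(cams=("side",))
im=ctrl.capture("wrist");cv2.imwrite("pics/w8.png",im)
c=ctrl.get_calibration("wrist");K=np.array(c["mtx"]);T=np.array(c["camera_from_world"])
def pj(p):
    x=K@(T[:3,:3]@p+T[:3,3]);return (x[:2]/x[2]).round(1)
uy=R[:,1]; ux=np.array([np.cos(.3363),np.sin(.3363),0])
nose=g-[0,0,.139];print("nose front",pj(nose+.006*ux),"lips",pj(nose+.006*ux+.0095*uy),pj(nose+.006*ux-.0095*uy))
print("ring jaw pt",pj(np.array([.6458,-.2139,.044])),"lugs", [pj(np.array([.6458,-.2139,.044])+k*.0125*uy) for k in(-1,1)])
gr=cv2.cvtColor(im,cv2.COLOR_BGR2GRAY);np.set_printoptions(linewidth=250)
for r in range(150,200,3): print(r,gr[r,232:286:2])
E
```

```text
t 13.15 tcp [ 0.6441 -0.2145  0.169 ] [3.141  0.0832 0.335 ] w 0.06375181578473979 F [-0.0352 -0.3061 -0.5961] gf 6.999813322742639
grasp [ 0.6456 -0.214   0.1877]
side {256: (np.float64(303.5), 22), 259: (np.float64(303.0), 21), 262: (np.float64(303.5), 20), 265: (np.float64(304.0), 17), 268: (np.float64(302.0), 13), 271: (np.float64(300.5), 10), 274: (np.float64(300.5), 8), 277: (np.float64(299.5), 8), 280: (np.float64(299.5), 8), 283: (np.float64(298.5), 10), 286: (np.float64(299.0), 11), 289: (np.float64(299.5), 8)} bottom 291
  tilt 0 pivot [303.  257.3] jaw [300.4 276.3] nose [298.9 287.3]
  tilt 0.083 pivot [305.3 255.8] jaw [304.3 273.7] nose [303.7 284. ]
nose front [258.1 161.7] lips [269.  161.7] [247.2 161.7]
ring jaw pt [258.  166.4] lugs [array([244. , 166.4]), array([272. , 166.4])]
150 [147 142 152 146 149  33  38  45  40  37  39  42  41  42  44  41  30  31  34  34  32  30 151 142 175 139 143]
153 [151 162 145 146  78  40  45  45  43  44  46  42  38  32  43  36  31  37  35  36  42  40 114 186 137 164 144]
156 [ 43  88 151 145 146 112  31  40  42  41  42  43  45  41  4
[... 892 characters left out ...]
1  66  61  71 183  58  60  62  60 102  99  96  98  97  96  97  97  98]
183 [179 176 176 175 177 176 176 184  57  63  62  58  52 141  60  66  62  58  55  97 113 107 110 111  92  96  98]
186 [176 176 183 178 106  48  56  63  61  64  61  64  67  65  65  67  60  62  60  61  56  45  73 174 181 184 112]
189 [179 103  55  65  67  65  66  66  64  95 108 104 105 104 105 103 108  65  48  65  62  63  62  62  51 102 179]
192 [143  61  66  66  66  68  67  65  64  63 167 170 149 136 136 129  86  62  64  64  65  62  67  66  63  59 110]
195 [64 73 67 69 69 68 70 68 69 69 62 62 61 58 63 65 67 65 69 65 64 67 64 65 68 67 38]
198 [66 88 81 73 65 67 66 65 68 65 66 65 64 63 65 61 64 64 64 65 63 67 64 68 59 54 49]
```

>>> carry_out:
  plan:
    - {"xyz": [0.14, 0, 0.5], "twist": [0, 0, 0], "claw": 6.2}
    - {"xyz": [0.03, 0, 0.4], "twist": [0, 0, 0], "claw": 6.2}
    - {"xyz": [0, 0, 0], "twist": [0, 0, 0], "claw": 6.2}
    - {"xyz": [0, 0, 0], "twist": [0, 0, 0], "claw": 6.2}

```text
t: 13.7
ee_pos: [0.6446, -0.2139, 0.1591]
orientation: [-3.141, 0.084, 0.335]
ft_force: [0.0, -0.0, -1.3]
grip_width: 0.0637
grip_force: 7.0
```

>>> carry_out:
  plan:
    - {"xyz": [0.01, 0, 0.1], "twist": [0, 0, 0], "claw": 6.2}
    - {"xyz": [0, 0, 0], "twist": [0, 0, 0], "claw": 6.2}
    - {"xyz": [0, 0, 0], "twist": [0, 0, 0], "claw": 6.2}

```text
t: 14.0
ee_pos: [0.645, -0.2139, 0.159]
orientation: [3.141, 0.083, 0.335]
ft_force: [-0.8, 0.9, 2.4]
grip_width: 0.0639
grip_force: 7.0
```

>>> carry_out:
  plan:
    - {"xyz": [0, 0, 0], "twist": [0, 0, 0], "claw": 6.2}
    - {"xyz": [0, 0, 0], "twist": [0, 0, 0], "claw": 6.2}

```text
t: 14.2
ee_pos: [0.645, -0.2139, 0.159]
orientation: [3.141, 0.083, 0.335]
ft_force: [-1.1, 0.2, 3.8]
grip_width: 0.0639
grip_force: 7.0
```

```bash
python3 - <<'E'
from look import *
for i in range(6):
    o=ctrl.get_obs();print(o["t"],o["ee_pos"],o["ft_force"]);ctrl.capture("wrist")
E
```

```text
14.2 [ 0.645  -0.2139  0.159 ] [-1.0591  0.1889  3.8178]
14.25 [ 0.645  -0.2139  0.1589] [-0.0266  0.7211  3.6025]
14.3 [ 0.645  -0.2139  0.1589] [-0.9876  0.4914  3.8826]
14.35 [ 0.645  -0.2139  0.1589] [-0.6125  1.4402  4.9271]
14.4 [ 0.645  -0.2139  0.1589] [0.5098 1.0209 4.912 ]
14.45 [ 0.645  -0.2139  0.1589] [-0.0416  1.0616  5.511 ]
```

>>> carry_out:
  plan:
    - {"xyz": [-0.03, 0, -0.3], "twist": [0, 0, 0], "claw": 6.2}
    - {"xyz": [-0.15, 0, 0], "twist": [0, 0, 0], "claw": 6.2}
    - {"xyz": [0.01, 0, 0.15], "twist": [0, 0, 0], "claw": 6.2}
    - {"xyz": [0.01, 0, 0.15], "twist": [0, 0, 0], "claw": 6.2}
    - {"xyz": [0, 0, 0], "twist": [0, 0, 0], "claw": 6.2}
    - {"xyz": [0, 0, 0], "twist": [0, 0, 0], "claw": 6.2}

```text
t: 15.1
ee_pos: [0.6434, -0.2147, 0.1589]
orientation: [3.141, 0.083, 0.335]
ft_force: [-0.1, -0.1, 2.4]
grip_width: 0.0643
grip_force: 7.0
```

>>> carry_out:
  plan:
    - {"xyz": [0.01, 0, 0.1], "twist": [0, 0, 0], "claw": 6.2}
    - {"xyz": [0, 0, 0], "twist": [0, 0, 0], "claw": 6.2}
    - {"xyz": [0, 0, 0], "twist": [0, 0, 0], "claw": 6.2}

```text
t: 15.4
ee_pos: [0.644, -0.2148, 0.1588]
orientation: [3.14, 0.082, 0.335]
ft_force: [-0.4, 0.3, 6.1]
grip_width: 0.0639
grip_force: 7.0
```

>>> carry_out:
  plan:
    - {"xyz": [0.09, 0, -0.15], "twist": [0, 0, 0], "claw": 6.2}
    - {"xyz": [0, 0, 0], "twist": [0, 0, 0], "claw": 5.5}
    - {"xyz": [0, 0, 0], "twist": [0, 0, 0], "claw": 5.2}
    - {"xyz": [0, 0, 0], "twist": [0, 0, 0], "claw": 5}
    - {"xyz": [0, 0, 0], "twist": [0, 0, 0], "claw": 4.9}
    - {"xyz": [0, 0, 0], "twist": [0, 0, 0], "claw": 4.8}
    - {"xyz": [0, 0, 0], "twist": [0, 0, 0], "claw": 4.8}
    - {"xyz": [0, 0, 0], "twist": [0, 0, 0], "claw": 4.8}
  grip_force: 14

```text
t: 16.2
ee_pos: [0.6448, -0.2138, 0.1602]
orientation: [3.141, 0.082, 0.335]
ft_force: [-0.1, 1.7, 7.3]
grip_width: 0.0546
grip_force: 14.0
```

```bash
python3 - <<'E'
from look import *
o=ctrl.get_obs();print(o["ft_force"],o["grip_width"],o["grip_force"])
im=ctrl.capture("wrist");cv2.imwrite("pics/w9.png",im)
gr=cv2.cvtColor(im,cv2.COLOR_BGR2GRAY);np.set_printoptions(linewidth=250)
for r in range(146,190,2): print(r,gr[r,228:290:2])
E
```

```text
[-0.063   1.6724  7.3272] 0.05455336223138158 14.000626198862847
146 [145 169  62 153 123  42  43  44  45  40  45  42  44  43  45  45  39  40  39  40  41  39  39  32  31  33  37  62  22 143 147]
148 [149 164 174 147 152  64  41  45  38  47  45  41  43  42  42  39  42  40  40  41  42  44  38  30  31  27  88 158  68 151 186]
150 [154 145 184 146 146 158  39  45  43  39  44  44  44  41  42  43  40  44  42  42  41  36  32  32  28  83 151 146 149 143 146]
152 [160 146 148 226 146 151 128  39  44  41  41  41  42  40  40  40  44  42  42  37  37  31  31  33  51 154 144 144 205 142 152]
154 [ 42 165 146 143 191 144  21  38  48  39  45  39  38  42  41  43  45  39  36  31  33  36  35  35  83 152 146 205 151 148 150]
156 [ 44  64 155 147 150 130  49  39  46  46  42  40  43  43  36  32  37  37  30  33  30  31  35  43  23 109 193 141 145 154  22]
158 [ 50  44  91 154 148 154 138  36  39  45  45  41  43  41  44  45  36  43  43  30  42  43  41  35 141 147 142 145 192  41  32]
160 [ 49  50  42  90 152 148 175  28  39  48  42  42  43  41  40  43  44  44  43  45  34  36  30  57 148 146 147 176  33  34 
[... 1124 characters left out ...]
1  57  48  54  53  69  82  64  69 104 100 100  97]
180 [180 177 181 179 179 179 188  59  84  81  69  61  41  36  37  36  35  40  68  60  52  53  49  70 101  99  97  99  99  99  98]
182 [180 180 179 179 178 178 181 186 193  58  66  62  50 127  93  93  84  68  62  58  60  87 102  98  96  98  97  98  99  98  99]
184 [180 180 181 180 180 178 178 177 189  62  63  60  49 190 178 180 179  59  60  58  61  71 101  98  95  98  98 100  98  99 102]
186 [182 184 181 179 180 185 181 177 112  63  63  66  65  58  57  54  56  61  60  61  61  59  87  98  99  98  98 100  97  99  98]
188 [179 182 180 187 182 112  57  65  65  63  63  61  73 103 126 112  98  91  66  59  65  60  63  61  58  83 100  97  96  99 100]
```

>>> carry_out:
  plan:
    - {"xyz": [0, 0, -0.1], "twist": [0, 0, 0], "claw": 4.8}
    - {"xyz": [0, 0, 0], "twist": [0, 0, 0], "claw": 4.8}
    - {"xyz": [0, 0, 0], "twist": [0, 0, 0], "claw": 4.6}
    - {"xyz": [0, 0, 0], "twist": [0, 0, 0], "claw": 4.4}
  grip_force: 17

```text
t: 16.65
ee_pos: [0.6448, -0.2118, 0.1613]
orientation: [-3.138, 0.082, 0.336]
ft_force: [-0.7, 3.9, 9.0]
grip_width: 0.0452
grip_force: 16.0
```

```bash
cat > lug.py <<'E'
from look import *
o=ctrl.get_obs();print("t",o["t"],o["ee_pos"],o["orientation"],o["ft_force"],o["grip_width"],o["grip_force"])
import sys
r0,r1=int(sys.argv[1]),int(sys.argv[2])
im=ctrl.capture("wrist");cv2.imwrite(f"pics/L{o['t']:.2f}.png",im)
g=cv2.cvtColor(im,cv2.COLOR_BGR2GRAY)
for r in range(r0,r1,2): print(r,"".join("#" if v>130 else "+" if v>55 else "." for v in g[r,205:312]))
E
python3 lug.py 140 190
```

```text
t 16.65 [ 0.6448 -0.2118  0.1613] [-3.138   0.0818  0.3363] [-0.6601  3.9019  9.0177] 0.045202455175773926 16.048361367255097
140 ######............######+...........................................................+######................
142 ######+...........+######...........................................................#######................
144 #######............######+...++....................................................+######+................
146 #######+...........+######+###+...................................................+#######................+
148 ########............###########+.............................................+#+..#######................++
150 #########............############+.........................................++###########.................++
152 #########+............############+.......................................+############.................+++
154 ##########+............+########++......................................+#############.................++++
156 ###########+............+#######++........................................
[... 1125 characters left out ...]
..++++++++++++++++++++++++++
178 ##############################++++++++++++....................+++.....+..++..++++++++++++++++++++++++++++++
180 ##############################+++++++++++++..................++++........++++++++++++++++++++++++++++++++++
182 #####################################++++++++####+++++++++++++++++.+++++++++++++++++++++++++++++++++++++###
184 #####################################+++++++.+#####++#####++++++++.++++++++++++++++++++++++++++++++++######
186 ####################################+++++++++++++++++++++++++++++++++++++++++++++++++++++++++++++++++++####
188 ###############################+.+++++++++++++++++++++++++++++++++++++++++++++++++++++++##+++++++++++++++++
```

>>> carry_out:
  plan:
    - {"xyz": [0, 0, -0.1], "twist": [0, 0, 0], "claw": 4.2}
    - {"xyz": [0, 0, -0.1], "twist": [0, 0, 0], "claw": 4.0}
    - {"xyz": [0, 0, 0], "twist": [0, 0, 0], "claw": 3.8}
    - {"xyz": [0, 0, 0], "twist": [0, 0, 0], "claw": 3.7}
  grip_force: 20

```text
t: 17.1
ee_pos: [0.6445, -0.2133, 0.1619]
orientation: [-3.14, 0.084, 0.336]
ft_force: [-0.3, 1.7, 3.6]
grip_width: 0.0378
grip_force: 17.4
```

```bash
python3 lug.py 130 186
```

```text
t 17.1 [ 0.6445 -0.2133  0.1619] [-3.1402  0.0835  0.3356] [-0.3172  1.6628  3.65  ] 0.037785768731647344 17.389634966506627
130 ###+..+.......+######+..............................................................+######...............+
132 ###+.......+..+######................................................................######+...............
134 ###+...+......+######................................................................######+..............+
136 ####.....+....+######................................................................######+..............+
138 ####..+.......+######................................................................######+..............+
140 ####+.........+######...............................................................+######..............++
142 #####....+.....######+..............................................................+######..............++
144 #####+.........+######..+++........................................................+######+.............+++
146 ######..........###########+...............................................
[... 1460 characters left out ...]
.....+++++++++++++++++++++++
174 ##########################+++++++++++.............................++++...++++++..++++++++++++++++++++++++++
176 ##########################++++++++++++...........................++++...+....++++++++++++++++++++++++++++++
178 ##########################+++++++++++++.........................++++......+..+++++++++++++++++++++++++++++#
180 ##########################++++++++++++++++#+++++..............++++++...+++++.+++++++++++++++++++++++++++++#
182 #################################+++++++++.###########++++++++++++++..+++++++++++++++++++++++++++++++++++##
184 ##################################+++++++++++..........+++++++++++++..++++++++++++++++++++++++++++++++++###
```

>>> carry_out:
  plan:
    - {"xyz": [0, 0, 0], "twist": [0, 0, 0], "claw": 3.6}
    - {"xyz": [0, 0, 0], "twist": [0, 0, 0], "claw": 3.5}
    - {"xyz": [0, 0, 0], "twist": [0, 0, 0], "claw": 3.4}
    - {"xyz": [0, 0, 0], "twist": [0, 0, 0], "claw": 3.4}
    - {"xyz": [0, 0, 0], "twist": [0, 0, 0], "claw": 3.4}
  grip_force: 22

```text
t: 17.65
ee_pos: [0.6445, -0.214, 0.162]
orientation: [-3.141, 0.084, 0.335]
ft_force: [-1.1, 3.5, 5.2]
grip_width: 0.0345
grip_force: 19.1
```

```bash
python3 lug.py 80 184
```

```text
t 17.65 [ 0.6445 -0.214   0.162 ] [-3.1414  0.0837  0.3352] [-1.1339  3.4977  5.1543] 0.03450485141217633 19.05459833242901
80 ###############################+.........+++++.+++.+.+.++++++++++...........+##############################
82 ###########################+.......++++++++...+.+.+....++..+.+.+..++++++........###########################
84 #########################+....+++..++++.+++.++.++.++..+.+......++++....++++.+.....+########################
86 ######################+....+++++++.++++++.+++.+.+++.++..+..+......+.+....+...++++....+#####################
88 ####################+...++.+++.++..++.+.+.+.++...+.++.+..++......+..++.++...+.....+....+###################
90 ##################+..+++++.+.+.+.+.++.+.+..+++......+.........................+...++.....+#################
92 ################+..++.+++++++....++.+...............+....................+.+......+.++++...+###############
94 ###############+.+.++.+...+.+..+..+....................................................+.....++############
96 ##############.++.+..+..++..+.+..........................................+......+....
[... 4137 characters left out ...]
++....++++++++++++++++++++++
172 #######################+++++++++++..................................++++..+++++++..++++++++++++++++++++++++
174 #######################++++++++++++................................++++.......+++++++++++++++++++++++++++++
176 #######################+++++++++++++..............................++++.........+++++++++++++++++++++++++++#
178 ########################+++++++++++++.++.........................++++.....+++..++++++++++++++++++++++++++##
180 ########################++++++++++#++++++###+++++++.........+++++++++....++++++++++++++++++++++++++++++++##
182 ###############################+++++++++++###########++++++++++++++++...++++++++++++++++++++++++++++++++++#
```

>>> carry_out:
  plan:
    - {"xyz": [0, 0, 0], "twist": [0, 0, 0], "claw": 3.3}
    - {"xyz": [-0.02, 0, -0.3], "twist": [0, 0, 0], "claw": 3.3}
    - {"xyz": [-0.04, 0, -0.5], "twist": [0, 0, 0], "claw": 3.3}
    - {"xyz": [-0.06, 0, -0.7], "twist": [0, 0, 0], "claw": 3.3}
    - {"xyz": [-0.08, 0, -1], "twist": [0, 0, 0], "claw": 3.3}
    - {"xyz": [0, 0, 0], "twist": [0, 0, 0], "claw": 3.3}
    - {"xyz": [0, 0, 0], "twist": [0, 0, 0], "claw": 3.3}

```text
t: 18.4
ee_pos: [0.6448, -0.2143, 0.1875]
orientation: [3.141, 0.083, 0.335]
ft_force: [-0.4, -1.3, -1.5]
grip_width: 0.0338
grip_force: 18.0
```

```bash
python3 lug.py 80 190
```

```text
t 18.4 [ 0.6448 -0.2143  0.1875] [3.1408 0.083  0.335 ] [-0.3669 -1.3183 -1.5293] 0.03378224325780711 17.98529279792092
80 #############################+......+++++.++.+++.+++...+.+..++..++++........+##############################
82 ###########################+....+++.++++++.+++++......+..+.+..+..+.+....+++....+###########################
84 ########################+...++++++..+.+.+..+++++.+.+..+........+.+......++.++.....+########################
86 ######################+..++++..+.++..+.+.++..+....+....+.+++.....+..++......+.+.+...+######################
88 ####################+..+..+++.....++.....+..+.....................+..+..........+.....+####################
90 ##################+.++...++++++.+.....+.++.+..+.....++...............+...+......++.++...+##################
92 #################+.+.++++.+........+..........................................+..+........+################
94 ################.+......++....+..................................................+.+..+++..+###############
96 ##############+...+++.+.+++.+..+.......................................................+.
[... 4469 characters left out ...]
.++++++++++++###############
178 ########################++++++++++++++###########################+#++++....+.+..+++#++####################+
180 ########################++++++++++++++.++#######################+..+++.....+..+++##########################
182 ###############################+++++++++++#####################+++++++...+++++++##########################+
184 ################################++++++++++++.......+...........++++++...+++++++++++++####################++
186 ################################+++++++++++++++++++++++++++++++++++++++++++++++++++++######################
188 ##############################+.+++++++++++++++++++++++++++++...+++++++++++++++++++++++++#################+
```

>>> carry_out:
  plan:
    - {"xyz": [-0.08, 0, -1], "twist": [0, 0, 0], "claw": 3.3}
    - {"xyz": [-0.16, 0, -2], "twist": [0, 0, 0], "claw": 3.3}
    - {"xyz": [-0.16, 0, -2], "twist": [0, 0, 0], "claw": 3.3}
    - {"xyz": [-0.16, 0, -2], "twist": [0, 0, 0], "claw": 3.3}
    - {"xyz": [-0.16, 0, -2], "twist": [0, 0, 0], "claw": 3.3}
    - {"xyz": [-0.16, 0, -2], "twist": [0, 0, 0], "claw": 3.3}
    - {"xyz": [-0.16, 0, -2], "twist": [0, 0, 0], "claw": 3.3}
    - {"xyz": [-0.16, 0, -2], "twist": [0, 0, 0], "claw": 3.3}
    - {"xyz": [0.4, -1, 0], "twist": [0, 0, 0], "claw": 3.3}
    - {"xyz": [0.8, -1.9, -0.1], "twist": [0, 0, 0], "claw": 3.3}

```text
t: 19.45
ee_pos: [0.6462, -0.184, 0.3375]
orientation: [3.14, 0.084, 0.331]
ft_force: [0.3, 1.2, -2.7]
grip_width: 0.0339
grip_force: 18.0
```

>>> carry_out:
  plan:
    - {"xyz": [0.9, -2.1, -0.1], "twist": [0, 0, 0], "claw": 3.3}
    - {"xyz": [0.9, -2.1, -0.1], "twist": [0, 0, 0], "claw": 3.3}
    - {"xyz": [0.9, -2.1, -0.1], "twist": [0, 0, 0], "claw": 3.3}
    - {"xyz": [0.9, -2.1, -0.1], "twist": [0, 0, 0], "claw": 3.3}
    - {"xyz": [0.9, -2.1, -0.1], "twist": [0, 0, 0], "claw": 3.3}
    - {"xyz": [0.9, -2.1, 0], "twist": [0, 0, 0], "claw": 3.3}
    - {"xyz": [0.8, -2.1, 0], "twist": [0, 0, 0], "claw": 3.3}
    - {"xyz": [0.5, -1.5, 0], "twist": [0, 0, 0], "claw": 3.3}
    - {"xyz": [0, 0, 0], "twist": [0, 0, 0], "claw": 3.3}

```text
t: 20.35
ee_pos: [0.6568, -0.0029, 0.3358]
orientation: [-3.138, 0.084, 0.341]
ft_force: [0.2, 0.1, -1.4]
grip_width: 0.0333
grip_force: 18.0
```

```bash
python3 lug.py 110 190
```

```text
t 20.35 [ 0.6568 -0.0029  0.3358] [-3.138   0.0844  0.3414] [ 0.2218  0.1154 -1.4281] 0.03334499088035332 17.987289124966992
110 +++++++++++++++++++#############################################+##########################################
112 ++++++++++++++++++++###########################################++##########################################
114 +++++++++++++++++++############################################+++#########################################
116 +++++++++++++++++++#########+##################################++##########################################
118 ++++++++++++++++++#############################################+###########################################
120 +++++++++++++++++#############################################++###########################################
122 ++++++++++++++++##############################################+++###########+##############################
124 +++++++++++++++###############################################++###########################################
126 +++++++++++++++######+++++++#################################++############
[... 2804 characters left out ...]
+++#########################
178 ########################++++++++++++++#############++#########++###++++++++++++++##########################
180 ########################+++++++++++++++++############+++++###++#+++++++++++++++++##########################
182 ###############################+++++++++++##########+++++++++##++++++++.+##################################
184 ###############################++++++++++++++++.++.++++++++++++++++++++.+##################################
186 #################################+++++++++++++++++++++++++++++++++++++++###################################
188 ##############################++++++++++++++++++++++++++++++++++++++++++++++###############################
```

>>> carry_out:
  plan:
    - {"xyz": [0, -1.2, 0], "twist": [0, 0, 0], "claw": 3.3}
    - {"xyz": [0.1, -2, 0], "twist": [0, 0, 0], "claw": 3.3}
    - {"xyz": [0.1, -2, 0], "twist": [0, 0, 0], "claw": 3.3}
    - {"xyz": [0.1, -2, 0], "twist": [0, 0, 0], "claw": 3.3}
    - {"xyz": [0, -2, 0], "twist": [0, 0, 0], "claw": 3.3}
    - {"xyz": [0, -1.5, 0], "twist": [0, 0, 0], "claw": 3.3}
    - {"xyz": [0, -1, 0], "twist": [0, 0, 0], "claw": 3.3}
    - {"xyz": [0, 0, 0], "twist": [0, 0, 0], "claw": 3.3}
    - {"xyz": [0, 0, 0], "twist": [0, 0, 0], "claw": 3.3}

```text
t: 21.3
ee_pos: [0.6216, 0.1029, 0.3367]
orientation: [3.14, 0.084, 0.334]
ft_force: [-0.1, -0.8, -2.2]
grip_width: 0.034
grip_force: 18.0
```

```bash
python3 - <<'E'
from look import *
look(["axle","axle_groove","ring","ring_center","ring_end_l"],pic="w10")
im=cv2.imread("pics/w10.png");cv2.imwrite("pics/w10c.png",cv2.resize(im[40:230,130:380],None,fx=3.15,fy=3.15,interpolation=cv2.INTER_CUBIC))
E
```

```text
t 21.3 tcp [0.6216 0.1029 0.3367] [3.1402 0.0839 0.3337] w 0.03396597605064266 F [-0.1004 -0.8007 -2.1839] gf 17.990320494218395
axle scene [238.7 188.7] 0.79
axle side [246.8 195.3] 0.59
axle wrist [250.9 100.7] 0.69
  -> [ 0.6547  0.1213 -0.0055] [0.0038739604974006303, 0.0075353041113371995, 0.006921849374521584]
axle_groove scene [237.3 167.6] 0.96
axle_groove side [243.9 172.1] 0.71
axle_groove wrist [250.1 109.6] 0.73
  -> [0.6504 0.121  0.0652] [0.0036623837356495464, 0.00425502740427472, 0.005046207548939864]
ring scene [237.8 116.6] 0.47
ring side [303.1 191.9] 0.69
ring wrist [340.4  96.2] 0.43
  -> [0.7021 0.0511 0.1472] [0.09911719254929256, 0.09576602549520685, 0.0069114884717266034]
ring_center scene [234.7 119.8] 0.65
ring_center side [246.4 116.3] 0.63
  -> [0.6624 0.1335 0.1972] [0.005231396572373241, 0.005231396572373282]
ring_end_l scene [236.8 121.4] 0.62
ring_end_l side [227.4 116.3] 0.62
ring_end_l wrist [235.6 170.1] 0.79
  -> [0.6216 0.1112 0.2172] [0.0197639583582707, 0.0070402829214158275, 0.013643090541902535]
```

View pics/w10c.png

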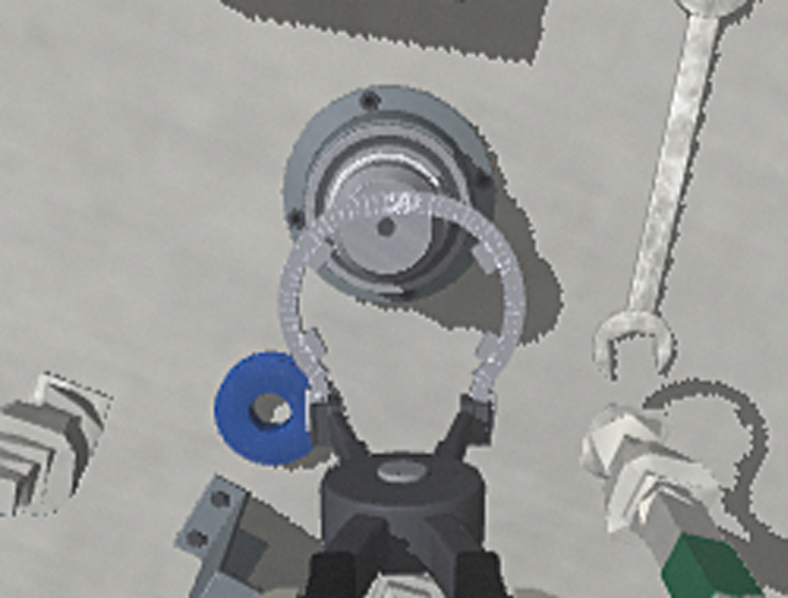

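```bash
cat > rel.py <<'E'
from look import *
from scipy.optimize import least_squares
def ringrel(pic="pics/L18.40.png",thr=130):
    im=cv2.imread(pic);g=cv2.cvtColor(im,cv2.COLOR_BGR2GRAY)
    o=ctrl.get_obs();tcp=np.array(o["ee_pos"]);z=tcp[2]-.118
    E=[]  # outer boundary pixels: for rows 100..146 in stand area scan from outside dark to ring
    cx,cy=257,140
    for a in np.radians(np.arange(-160,-19,5)):
        rs=np.arange(20,46,.25);v=cv2.remap(g,(cx+rs*np.cos(a)).astype(np.float32)[None],(cy+rs*np.sin(a)).astype(np.float32)[None],cv2.INTER_LINEAR)[0]
        k=np.nonzero(v>95)[0]
        k=[i for i in k if i+12<len(v) and rs[i]<44]
        # last bright of the ring run
        run=[i for i in k]
        if run:
            j=run[0]
            # take end of the contiguous outermost bright run
            i=run[-1]
            E.append((cx+rs[i]*np.cos(a),cy+rs[i]*np.sin(a),rs[i],np.degrees(a)))
    E=np.array(E)
    P=np.array([onz("wrist",e[:2],z)[:2] for e in E])
    return E,P,o
if __name__=="__main__":
    E,P,o=ringrel();print(E[:,2])
    yaw=o["orientation"][2];u=np.array([np.cos(yaw),np.sin(yaw)]);w=np.array([np.sin(yaw),-np.cos(yaw)])
    for lo,hi in((-160,-20),(-130,-50)):
        s=(E[:,3]>=lo)&(E[:,3]<=hi);Q=P[s]
        f=least_squares(lambda p:np.hypot(Q[:,0]-p[0],Q[:,1]-p[1])-p[2],[.65,.11,.03],loss="soft_l1",f_scale=.0005)
        f2=least_squares(lambda p:np.hypot(Q[:,0]-p[0],Q[:,1]-p[1])-.03,[.65,.11],loss="soft_l1",f_scale=.0005)
        tcp=np.array(o["ee_pos"])[:2]
        print("fit",f.x,"rms",np.sqrt(np.mean(f.fun**2)),"R30",f2.x,"rel tool",(f2.x-tcp)@u,(f2.x-tcp)@w)
    ax=onz("wrist",(252.5,112.1),.092)[:2];print("axle",ax,"rel",(ax-tcp)@u,(ax-tcp)@w)
    print("delta tool(x,y) to move R30",(ax-f2.x)@u,(ax-f2.x)@w)
E
python3 rel.py
```

```text
[40.5  40.5  41.   41.   41.25 41.25 41.25 41.25 41.25 41.   40.75 40.5
 40.25 39.75 39.75 40.   40.25 40.25 40.5  40.5  41.   41.   41.25 41.
 41.   41.   40.75 40.5  40.5 ]
fit [0.6454 0.1139 0.0344] rms 0.000311875479551177 R30 [0.6503 0.1157] rel tool 0.031142166132194858 -0.0014884912707438366
fit [0.6408 0.1124 0.0389] rms 0.00015978335443013196 R30 [0.6498 0.1156] rel tool 0.030608260773076663 -0.0015569062359901563
axle [0.6481 0.121 ] rel 0.030771281866445593 -0.007228415008058122
delta tool(x,y) to move R30 0.00016302109336893526 -0.005671508772067965
```

```bash
python3 - <<'E'
from look import *
from rel import *
o=ctrl.get_obs();tcp=np.array(o["ee_pos"]);yaw=o["orientation"][2];u=np.array([np.cos(yaw),np.sin(yaw)]);w=np.array([np.sin(yaw),-np.cos(yaw)])
z=tcp[2]-.118
Q=np.array([onz("wrist",(130+x/3.15,40+y/3.15),z)[:2] for x,y in [(323,258),(477,261),(323,341),(482,345)]])
q=np.c_[(Q-tcp[:2])@u,(Q-tcp[:2])@w];print(q*1000)
f=least_squares(lambda p:np.hypot(q[:,0]-p[0],q[:,1]-p[1])-p[2],[.03,0,.023]);print("pads centre",f.x,f.fun)
b=onz("wrist",(130+401/3.15,40+192/3.15),z)[:2];print("back outer",(b-tcp[:2])@u)
l=[onz("wrist",(130+x/3.15,40+405/3.15),z)[:2] for x in(313,330,470,490)];print([((p-tcp[:2])@u*1e3,(p-tcp[:2])@w*1e3) for p in l])
# axle estimates, fixed cams
import itertools
for uv,zz in(((252.5,112.1),.092),((130+390/3.15,40+195/3.15),.008)): print("axle",onz("wrist",uv,zz))
print("side/scene groove on z=.064",onz("side",(243.9,172.1),.064),onz("scene",(237.3,167.6),.064))
E
```

```text
[[ 42.2534 -21.5008]
 [ 41.454   18.9112]
 [ 19.9013 -22.1452]
 [ 18.7773  20.8257]]
pads centre [ 0.0294 -0.0009  0.0237] [ 0.0005 -0.0005 -0.0005  0.0005]
back outer 0.059120948402064506
[(np.float64(1.7396629779067874), np.float64(-25.432914973847865)), (np.float64(1.7383389839289332), np.float64(-20.733854993532034)), (np.float64(1.7274362473532234), np.float64(17.961648142094777)), (np.float64(1.7258788217546266), np.float64(23.489193150402066))]
axle [0.6481 0.121  0.092 ]
axle [0.6496 0.1211 0.008 ]
side/scene groove on z=.064 [0.6556 0.1252 0.064 ] [0.6497 0.1171 0.064 ]
```

>>> carry_out:
  plan:
    - {"xyz": [0.1, -0.6, 0], "twist": [0, 0, 0], "claw": 3.2}
    - {"xyz": [0.08, 0, 1], "twist": [0, 0, 0], "claw": 3.2}
    - {"xyz": [0.17, 0, 2], "twist": [0, 0, 0], "claw": 3.2}
    - {"xyz": [0.17, 0, 2], "twist": [0, 0, 0], "claw": 3.2}
    - {"xyz": [0.17, 0, 2], "twist": [0, 0, 0], "claw": 3.2}
    - {"xyz": [0.17, 0, 2], "twist": [0, 0, 0], "claw": 3.2}
    - {"xyz": [0.12, 0, 1.5], "twist": [0, 0, 0], "claw": 3.2}
    - {"xyz": [0, 0, 0], "twist": [0, 0, 0], "claw": 3.2}
    - {"xyz": [0, 0, 0], "twist": [0, 0, 0], "claw": 3.2}

```text
t: 23.1
ee_pos: [0.6203, 0.1103, 0.2309]
orientation: [-3.141, 0.084, 0.335]
ft_force: [0.2, -0.0, -1.5]
grip_width: 0.0329
grip_force: 18.5
```

```bash
cat > lv.py <<'E'
from look import *
import sys
o=ctrl.get_obs();print("t",o["t"],o["ee_pos"],o["orientation"],o["ft_force"],o["grip_width"],o["grip_force"])
im=ctrl.capture("wrist");cv2.imwrite(f"pics/L{o['t']:.2f}.png",im)
g=cv2.cvtColor(im,cv2.COLOR_BGR2GRAY)
# compact digit map (gray/26), columns step 1
r0,r1,c0,c1=map(int,sys.argv[1:5])
for r in range(r0,r1,2): print(r,"".join("0123456789"[min(9,v//24)] for v in g[r,c0:c1]))
E
python3 lv.py 94 172 208 308
```

```text
t 23.1 [0.6203 0.1103 0.2309] [-3.1415  0.0843  0.3355] [ 0.1769 -0.0164 -1.4563] 0.03285075188854684 18.49077044178557
94 7777777777777755555555555444555666666664333333333333333333333333456666664443222454544455533477777777
96 7777777777777555555555544455466566654333333333445556655544433333333456666644432235555455453477777777
98 7777777777775555555555444656666654333333456665556655555555666654333333456665444222344444444343377777
100 7777777777765555555554455666665333333566666668998898888899755566654333333565664222233544444444477777
102 7777777777655555555544556566633334566766666667888777666666666665456654333346666432223344444434477777
104 7777777777555555555445576654355766666666666666877878676666766666666666643333466652223333244543447777
106 7777777777555555555455766656676666666676666667788777777766766666766766665333346665322332223343434877
108 7777777776555555554556666667667667666655566666654553445333466667667666666665334666522322121223443357
110 7777777776555555554566667666665877755676632533333333333333333332345676666666653366652222222223344487
112 7777777775555555554666666676668984
[... 2411 characters left out ...]
7777777777777777774476434443344344444444444566766664344443444444444444
160 7777777777777777777666776477777777777777777777777777777777777774433344333666666434444444444444444444
162 7777777777777777777566666357777777777777777777777777777777777777777443334666764334444444444444444444
164 7777777777777777777666666637677776776777777777777777777777777777777777547666654433444444444444444444
166 7777777777777777777667655222277777776676776777777777777777777777777771222466766577344434444444444444
168 7777777777777777777522222232367777777777777777767777777777777777777752333333223577443444444344444444
170 7777777777777777777422333333247777777777777777777777777777777777777742232333322477733344355584433343
```

```bash
python3 - <<'E'
from look import *
o=ctrl.get_obs();tcp=np.array(o["ee_pos"]);yaw=o["orientation"][2];u=np.array([np.cos(yaw),np.sin(yaw)]);w=np.array([np.sin(yaw),-np.cos(yaw)])
for uv in((259.5,131),(259.3,132.8)):
    a=onz("wrist",uv,.092)[:2];print(a,"rel",(a-tcp[:2])@u,(a-tcp[:2])@w)
def pj(p):
    c=ctrl.get_calibration("wrist");x=np.array(c["mtx"])@(np.array(c["camera_from_world"])@np.append(p,1))[:3];return x[:2]/x[2]
for r in (.0297,.031):
    p=np.append(tcp[:2]+r*u-.0012*w,tcp[2]-.118);print("ringc px",pj(p),"back",pj(p+np.append(.03*u,0)))
# ring fit along rays, look for pads in current image: print edges
E
```

```text
[0.6497 0.1193] rel 0.030270007634091163 0.0008515023723298309
[0.6481 0.119 ] rel 0.028635766291558448 0.0006725016047394106
ringc px [257.1311 137.032 ] back [257.0655 100.3749]
ringc px [257.1283 135.503 ] back [257.0625  98.719 ]
```

>>> carry_out:
  plan:
    - {"xyz": [0, 0.17, 0], "twist": [0, 0, 0], "claw": 3.2}
    - {"xyz": [0.08, 0, 1], "twist": [0, 0, 0], "claw": 3.2}
    - {"xyz": [0.07, 0, 0.8], "twist": [0, 0, 0], "claw": 3.2}
    - {"xyz": [0, 0, 0], "twist": [0, 0, 0], "claw": 3.2}
    - {"xyz": [0, 0, 0], "twist": [0, 0, 0], "claw": 3.2}

```text
t: 23.65
ee_pos: [0.6207, 0.1085, 0.2126]
orientation: [-3.141, 0.085, 0.335]
ft_force: [0.1, 0.5, -2.4]
grip_width: 0.033
grip_force: 18.5
```

```bash
python3 lv.py 94 170 208 308
```

```text
t 23.65 [0.6207 0.1085 0.2126] [-3.1414  0.0848  0.3352] [ 0.1048  0.5204 -2.3757] 0.03296998782642255 18.47768850188004
94 7777777777765555555555544444555566666666654433333333333335466666666543453222235555545454434777777777
96 7777777777555555555555444554666666664233333333333333333333333335666666644532222454445555533347777777
98 7777777777555555555544465466666664333333333445555555554433333333333466666445422245555544544477777777
100 7777777765555555555444656656664333333355666666665555666666665433333334666664452222345545444343337777
102 7777777755555555554455666666333333556766666677887779879766666676533333336656643222333545444434487777
104 7777777555555555544556666633345766776776776789779697579666666676666553333466666232233344545433477777
106 7777776555555555445566664356676676676676686668889686668766866766766766754334666623223333344554447777
108 7777775555555554455666656676667666676665533334455544454334556768767667666754366663322332233353443477
110 7777775555555554556666667666766667654235366666666665555555543322477666666666646666422322212223443377
112 777776555555555556666666676669985
[... 2307 characters left out ...]
4444566654433333322222222222333333333223344446676566533344334444434444
158 7777777777777777766666666477777776544445666333333333333333332323333444444567666664334444444433344444
160 7777777777777777777666666477777777777744554444444443323222233444444444433576567433434444444444444444
162 7777777777777777777466666377777777777777777777444443344333433444444444434766874334444444444444444444
164 7777777777777777776766766637777777777777777777777777777777777443334444347666663344434444444444444444
166 7777777777777777776666654211277777777777777777777777777777777777744342222666666434444444444444444444
168 7777777777777777777522222222257777767777777777777777777777777777777762332222223534444443444444444444
```

>>> carry_out:
  plan:
    - {"xyz": [0.05, 0.07, 0.5], "twist": [0, 0, 0], "claw": 3.2}
    - {"xyz": [0.04, 0, 0.5], "twist": [0, 0, 0], "claw": 3.2}
    - {"xyz": [0.01, 0, 0.2], "twist": [0, 0, 0], "claw": 3.2}
    - {"xyz": [0, 0, 0], "twist": [0, 0, 0], "claw": 3.2}

```text
t: 24.1
ee_pos: [0.6208, 0.1078, 0.2004]
orientation: [-3.141, 0.085, 0.335]
ft_force: [0.3, 0.2, -1.8]
grip_width: 0.0324
grip_force: 18.5
```

>>> carry_out:
  plan:
    - {"xyz": [0.03, 0, 0.4], "twist": [0, 0, 0], "claw": 3.2}
    - {"xyz": [0.03, 0, 0.4], "twist": [0, 0, 0], "claw": 3.2}
    - {"xyz": [0.03, 0, 0.4], "twist": [0, 0, 0], "claw": 3.2}
    - {"xyz": [0, 0, 0], "twist": [0, 0, 0], "claw": 3.2}
    - {"xyz": [0, 0, 0], "twist": [0, 0, 0], "claw": 3.2}

```text
t: 24.6
ee_pos: [0.6211, 0.1078, 0.1889]
orientation: [-3.142, 0.084, 0.335]
ft_force: [-0.2, -0.4, -2.4]
grip_width: 0.0326
grip_force: 18.5
```

```bash
python3 lv.py 94 170 208 308
```

```text
t 24.6 [0.6211 0.1078 0.1889] [-3.1415  0.084   0.3352] [-0.1674 -0.3689 -2.3611] 0.03257843649972898 18.469931354666187
94 7777777776555555555556544444455555566666666666666666666666666643455543322224555554555554337777777777
96 7777777765555555555654444465545666566666666666655554666666666666664345543222234554545555534347777777
98 7777777555655555555444446555666666666543333333333333333333335656666666445532222455544555554337777777
100 7777775555555555554445655766666664333333333433443434343333333333466665665455322235555555555434877777
102 7777775555555555544565566666642333456766766778987999697876676564333356666653553222455554545433337777
104 7777655555555554445557666654345766676666676777667878677766766666766553456566535422223454544444443477
106 7777555555555554455766665456666676676686676689667777777766666666766666754466665332223355444444344877
108 7775555555555545566666666677666668678665544435453445456445757668666666666766666642222333445444444347
110 7775555555555455666666667666666765444443355444444444444555345495556666676666665664232233332245534477
112 776555555555445666666676667667344
[... 2307 characters left out ...]
4566666666666666666656666666666666652223333333333333344444344444444444
158 7777777777777777766666666466544445666666666666666666666555665666222233333333333333444344444444444444
160 7777777777777777777666766356665444446666666656666666666666666422233333332333333344444344333344444444
162 7777777777777777777467666355456333444234666666666666666665222233333332332333333443444434444444444444
164 7777777777777777776766766637776553333333333323333332222222233333332334433333332344344434444444344344
166 7777777777777777776666654222287777744443455444333333344433222334444441222333443544443444444444444444
168 7777777777777777777532222322267777777777777443334333333344444444444432222332222344444444444444444444
```

>>> carry_out:
  plan:
    - {"xyz": [0.02, 0, 0.3], "twist": [0, 0, 0], "claw": 3.2}
    - {"xyz": [0.02, 0, 0.2], "twist": [0, 0, 0], "claw": 3.2}
    - {"xyz": [0, 0, 0], "twist": [0, 0, 0], "claw": 3.2}
    - {"xyz": [0, 0, 0], "twist": [0, 0, 0], "claw": 3.2}

```text
t: 25.05
ee_pos: [0.621, 0.1077, 0.1839]
orientation: [-3.142, 0.084, 0.335]
ft_force: [-1.5, -0.3, -1.0]
grip_width: 0.0328
grip_force: 18.4
```

```bash
python3 - <<'E'
from look import *
F=[]
for c in("side","scene","side","scene"):
    o=ctrl.get_obs();F.append(o["ft_force"]);im=ctrl.capture(c);cv2.imwrite(f"pics/{c}_g.png",im)
print(o["ee_pos"],np.mean(F,0))
for c in("side","scene"):
    L=ctrl.trace(c,"ring")
    for q in L[:1]:
        m=q["pixels"];print(c,q["confidence"],q["rect"],m.sum())
        l,t,r,b=[int(v) for v in q["rect"]]
        for rr in range(t-1,b+3): print(rr,"".join("#" if v else "." for v in m[rr,l-2:r+4]))
def pj(cam,p):
    c=ctrl.get_calibration(cam);x=np.array(c["mtx"])@(np.array(c["camera_from_world"])@np.append(p,1))[:3];return (x[:2]/x[2]).round(1)
a=np.array([.649,.1185,0])
for c in("side","scene"): print(c,"collar top",pj(c,a+[0,0,.059]),"groove",pj(c,a+[0,0,.064]),"top",pj(c,a+[0,0,.092]))
E
```

```text
[0.6211 0.1078 0.1841] [-0.2576 -0.2694 -1.4527]
scene 0.4 [242.2, 165.2, 248.3, 176.8] 37
164 ............
165 ............
166 ......##....
167 ......##....
168 ......###...
169 ......###...
170 ......###...
171 .....####...
172 ...#####....
173 .#######....
174 .#####......
175 .###........
176 ............
177 ............
178 ............
side collar top [242.1 175.9] groove [242.1 174.2] top [242.1 164.2]
scene collar top [236.8 169.1] groove [236.7 167.5] top [236.4 158.5]
```

>>> carry_out:
  plan:
    - {"xyz": [0.01, 0, 0.1], "twist": [0, 0, 0], "claw": 3.2}
    - {"xyz": [0, 0, 0], "twist": [0, 0, 0], "claw": 3.2}
    - {"xyz": [0.01, 0, 0.1], "twist": [0, 0, 0], "claw": 3.2}
    - {"xyz": [0, 0, 0], "twist": [0, 0, 0], "claw": 3.2}
    - {"xyz": [0, 0, 0], "twist": [0, 0, 0], "claw": 3.2}

```text
t: 25.85
ee_pos: [0.6211, 0.1077, 0.182]
orientation: [-3.142, 0.084, 0.335]
ft_force: [0.5, -0.6, -0.6]
grip_width: 0.033
grip_force: 18.4
```

```bash
python3 - <<'E'
from look import *
F=[]
for c in range(4):
    o=ctrl.get_obs();F.append(o["ft_force"]);im=ctrl.capture("wrist")
print(o["ee_pos"],np.mean(F,0))
E
```

```text
[0.6211 0.1077 0.182 ] [ 0.0893 -0.4153 -1.7314]
```

>>> carry_out:
  plan:
    - {"xyz": [0.01, 0, 0.1], "twist": [0, 0, 0], "claw": 3.2}
    - {"xyz": [0, 0, 0], "twist": [0, 0, 0], "claw": 3.2}
    - {"xyz": [0, 0, 0], "twist": [0, 0, 0], "claw": 3.2}

```text
t: 26.35
ee_pos: [0.621, 0.1078, 0.1809]
orientation: [-3.141, 0.084, 0.335]
ft_force: [-0.9, -0.4, -1.7]
grip_width: 0.0324
grip_force: 18.4
```

```bash
cat > ff.py <<'E'
from look import *
F=[]
for c in range(5):
    o=ctrl.get_obs();F.append(o["ft_force"]);ctrl.capture("wrist")
print(o["t"],o["ee_pos"],np.mean(F,0),np.array(F)[:,2])
E
python3 ff.py
```

```text
26.55 [0.6211 0.1077 0.181 ] [-0.112  -0.4659 -1.5905] [-1.6879 -1.6192 -1.626  -1.4242 -1.5952]
```

>>> carry_out:
  plan:
    - {"xyz": [0.01, 0, 0.1], "twist": [0, 0, 0], "claw": 3.2}
    - {"xyz": [0, 0, 0], "twist": [0, 0, 0], "claw": 3.2}
    - {"xyz": [0, 0, 0], "twist": [0, 0, 0], "claw": 3.2}

```text
t: 26.9
ee_pos: [0.6211, 0.1078, 0.1799]
orientation: [-3.142, 0.084, 0.335]
ft_force: [-0.4, -0.4, -1.4]
grip_width: 0.0329
grip_force: 18.3
```

```bash
python3 ff.py
```

```text
27.1 [0.6211 0.1078 0.18  ] [-0.5288 -0.2683 -1.413 ] [-1.4207 -1.4994 -2.0955 -1.2609 -0.7887]
```

>>> carry_out:
  plan:
    - {"xyz": [0.01, 0, 0.1], "twist": [0, 0, 0], "claw": 3.2}
    - {"xyz": [0, 0, 0], "twist": [0, 0, 0], "claw": 3.2}
    - {"xyz": [0, 0, 0], "twist": [0, 0, 0], "claw": 3.2}

```text
t: 27.45
ee_pos: [0.6211, 0.1077, 0.179]
orientation: [-3.142, 0.084, 0.335]
ft_force: [-0.4, -0.4, -1.3]
grip_width: 0.0328
grip_force: 18.2
```

```bash
python3 ff.py
```

```text
27.65 [0.6211 0.1078 0.179 ] [-0.2162  0.2458 -1.6165] [-1.3128 -2.3144 -1.4525 -1.5573 -1.4452]
```

>>> carry_out:
  plan:
    - {"xyz": [-0.04, 0, -0.5], "twist": [0, 0, 0], "claw": 3.2}
    - {"xyz": [-0.08, 0, -1], "twist": [0, 0, 0], "claw": 3.2}
    - {"xyz": [-0.08, 0, -1], "twist": [0, 0, 0], "claw": 3.2}
    - {"xyz": [-0.12, 0, -1.5], "twist": [0, 0, 0], "claw": 3.2}
    - {"xyz": [-0.17, 0, -2], "twist": [0, 0, 0], "claw": 3.2}
    - {"xyz": [-0.17, 0, -2], "twist": [0, 0, 0], "claw": 3.2}
    - {"xyz": [-0.17, 0, -2], "twist": [0, 0, 0], "claw": 3.2}
    - {"xyz": [0, 0, 0], "twist": [0, 0, 0], "claw": 3.2}
    - {"xyz": [0, 0, 0], "twist": [0, 0, 0], "claw": 3.2}

```text
t: 28.6
ee_pos: [0.6212, 0.1077, 0.2797]
orientation: [-3.142, 0.083, 0.335]
ft_force: [-0.2, 0.4, -1.8]
grip_width: 0.0328
grip_force: 18.5
```

```bash
python3 - <<'E'
from look import *
o=ctrl.get_obs();tcp=np.array(o["ee_pos"]);yaw=o["orientation"][2];u=np.array([np.cos(yaw),np.sin(yaw),0]);w=np.array([np.sin(yaw),-np.cos(yaw),0])
print(o["t"],tcp)
def pj(cam,p):
    c=ctrl.get_calibration(cam);x=np.array(c["mtx"])@(np.array(c["camera_from_world"])@np.append(p,1))[:3];return (x[:2]/x[2])
rc=tcp+.0297*u-.0012*w-[0,0,.120]
for c in("side","scene"):
    im=ctrl.capture(c);cv2.imwrite(f"pics/{c}_h.png",im)
    for n in("ring","ring_center"):
        for q in ctrl.spot_point(c,n)[:1]: print(c,n,np.round(q["uv"],1),round(q["confidence"],2))
    print("  expected centre",pj(c,rc),"dz+10mm",pj(c,rc+[0,0,.01]),"back top",pj(c,rc+.03*u+[0,0,.002]),"L/R",pj(c,rc-.033*w),pj(c,rc+.033*w))
    x,y=pj(c,rc).astype(int);g=cv2.cvtColor(im,cv2.COLOR_BGR2GRAY)
    for q in ctrl.trace(c,"ring")[:1]: print(q["confidence"],np.round(q["rect"],1))
    for r in range(y-20,y+22): print(r,"".join("0123456789"[min(9,v//24)] for v in g[r,x-38:x+34]))
    print("cols from",x-38)
E
```

```text
28.6 [0.6212 0.1077 0.2797]
side ring [242.9 138.2] 0.46
side ring_center [243.  140.6] 0.49
  expected centre [242.0592 138.2398] dz+10mm [242.0641 134.207 ] back top [252.9128 133.299 ] L/R [233.0908 132.1158] [251.4384 144.6442]
0.61 [227.5 129.6 255.8 147.7]
118 444455666666677777776211211111111116777777777777777777777777777777777777
119 666666777777777777777411111111111136777777777777777777777777777777777777
120 777777777777777777777521111111111267777777777777777777777777777777777777
121 777777777777777777777521111111112577777777777777777777777777777777777777
122 777777777777777777777411111111113777777777777777777777777777777777777777
123 777777777777777777777311112111113777777777777777777777777777777777777777
124 777777777777777777777311113211112777777777777777777777777777777777777777
125 777777777777777777777311115311112777777777777777777777777777777777777777
126 777777777777777777777311126311112777777777777777777777777777777777777777
127 777777777777777777777411147411111777777777777777777777777777777777777777
128 777777777777777777777311157421111677777777777777877777888887777
[... 5193 characters left out ...]
7777777777777777777777765444444444333333344544444444577777533233333333
149 777777777777777777777777765433444444444433345554445544566787633223333333
150 777777777777777777777777765433334444444444345554444555556677532223344333
151 777777777777777777777777765433333333444444444444444555556665432223344444
152 777777777777777777777777765433333333334444444444444455566654322223334444
153 777777777777777777777777765433333333344444444444444445667654323222333444
154 777777777777777777777777765433333334444444444444444445667754322222233444
155 777777777777777777777777775433333444555555554444444445566753323322233444
156 777777777777777777777777775433334455666666665544444444555543322222233433
cols from 197
```

```bash
cat > tilt.py <<'E'
from look import *
from rel import ringrel
E,P,o=ringrel()
tcp=np.array(o["ee_pos"]);yaw=o["orientation"][2];u=np.array([np.cos(yaw),np.sin(yaw),0]);w=np.array([np.sin(yaw),-np.cos(yaw),0])
c=ctrl.get_calibration("side");K=np.array(c["mtx"]);T=np.array(c["camera_from_world"])
def pj(p):
    x=(T[:3,:3]@p.T).T+T[:3,3];x=(K@x.T).T;return x[:,:2]/x[:,2:]
# smooth symmetric outer contour: polar fit from back-half rel points
q=np.c_[(P-tcp[:2])@u[:2]-.0297,(P-tcp[:2])@w[:2]+.0012]
a=np.linspace(-2.0,2.0,161)
ang=np.arctan2(q[:,1],q[:,0]);R=np.hypot(*q.T)+.0004
pf=np.polyfit(ang,R,4);print("R back/side",np.polyval(pf,[0,-1.4,1.4]))
aa=np.clip(a,ang.min(),ang.max());r=np.polyval(pf,aa)
for dz in(-.003,0,.003):
  for th in(-.08,0,.08):   # th>0: back drops
    f=r*np.cos(a);s=r*np.sin(a)
    out=[]
    for zz in(.002,-.002):
        X=(tcp+ (.0297+f)[:,None]*u+(-.0012+s)[:,None]*w); X[:,2]=tcp[2]-.120+dz+zz-th*(f+.0297)
        out.append(pj(X))
    p=np.vstack(out)
    top=[round(p[np.abs(p[:,0]-k)<.8,1].min(),1) for k in(240,245,250)];bot=[round(p[np.abs(p[:,0]-k)<.8,1].max(),1) for k in(240,245,250)]
    print(dz,th,"top",top,"bot",bot,"right",p[:,0].max().round(1),"row of right",p[p[:,0].argmax(),1].round(1))
ax=np.array([.649,.119,0]);print("axle top front/back",pj(np.array([ax+[0,-.0175,.092],ax+[0,.0175,.092],ax+[0,0,.092],ax+[0,-.0245,.059]])))
g=cv2.cvtColor(cv2.imread("pics/side_h.png"),cv2.COLOR_BGR2GRAY)
print("col 240",g[126:152,240]);print("col 245",g[126:152,245]);print("col 250",g[126:152,250]);print("row141",g[141,246:260])
for rr in range(150,186): print(rr,"".join("0123456789"[min(9,v//24)] for v in g[rr,220:275]))
E
python3 tilt.py
```

```text
R back/side [0.0306 0.0328 0.0327]
-0.003 -0.08 top [np.float64(130.0), np.float64(130.1), np.float64(131.1)] bot [np.float64(131.7), np.float64(148.0), np.float64(146.9)] right 256.7 row of right 138.4
-0.003 0 top [np.float64(131.5), np.float64(131.7), np.float64(133.0)] bot [np.float64(133.1), np.float64(148.5), np.float64(147.7)] right 256.6 row of right 140.1
-0.003 0.08 top [np.float64(132.9), np.float64(133.4), np.float64(134.8)] bot [np.float64(134.5), np.float64(149.0), np.float64(148.5)] right 256.6 row of right 141.8
0 -0.08 top [np.float64(128.8), np.float64(128.9), np.float64(129.9)] bot [np.float64(130.5), np.float64(146.8), np.float64(145.7)] right 256.7 row of right 137.2
0 0 top [np.float64(130.3), np.float64(130.6), np.float64(131.8)] bot [np.float64(131.9), np.float64(147.3), np.float64(146.5)] right 256.6 row of right 138.9
0 0.08 top [np.float64(131.8), np.float64(132.2), np.float64(133.6)] bot [np.float64(133.3), np.float64(147.8), np.float64(147.3)] right 256.6 row of right 140.6
0.003 -0.08 top [np.float64(127.6), np.float64(127.7), np.float64(128.7)] bot [np.
[... 2388 characters left out ...]
3333333333333333275543333333323333333333
175 7743444444444443333333333333332295564333333332333333333
176 7733444444444443233333333333222295466433333333333333333
177 7733444444444444222233333232222385446433333333322333333
178 7633444333334443221222222221223456436533333333332333333
179 7432333222223444332222222222334435446653333333333332333
180 7432222222234444443333333333444435456576333333333333333
181 7431212223344333344444444444444334466577433333333333333
182 7442222223322222244444444444443334564467553333333333333
183 7443222222222222233444444444332245653467775333333333333
184 6443222222222222222333333333222266432357777643333333333
185 4443222222212222222222222222222354332246777743333333333
```

```bash
cat >> tilt.py <<'E'
E
sed -i '/^for rr in range(150/,$d' tilt.py; cat >> tilt.py <<'E'
print("---- inner")
rows=[]
def feats(dz,th,wid=.0052,dx=0,dy=0):
    def cont(rr,zz):
        f=rr*np.cos(a);s=rr*np.sin(a)
        X=(tcp+(.0297+dx+f)[:,None]*u+(-.0012+dy+s)[:,None]*w);X[:,2]=tcp[2]-.120+dz+zz-th*f
        return pj(X)
    o_b=cont(r,-.002);i_t=cont(r-wid,.002);i_b=cont(r-wid,-.002)
    def at(p,k,far):
        # far branch = smaller rows
        n=p[:,0].argmax();br=p[:n+1] if (p[:n+1,1].mean()<p[n:,1].mean())==far else p[n:]
        j=np.argsort(br[:,0]);return np.interp(k,br[j,0],br[j,1])
    return np.array([at(o_b,245,False),at(o_b,250,False),at(i_b,240,True),at(i_b,245,True),at(i_b,250,True)])
obs=np.array([147.9,147.4,135.1,135.3,138.0])
for dz in(-.002,0,.002):
    for th in(-.1,0,.1): print(dz,th,feats(dz,th).round(1))
from scipy.optimize import least_squares
for wid in(.0045,.0052,.006):
    s=least_squares(lambda p:feats(p[0]/1e3,p[1]/20,wid)-obs,[0,0]);print("wid",wid,"dz mm",s.x[0],"th",s.x[1]/20,"res",s.fun.round(2))
E
python3 tilt.py | sed -n '/inner/,$p'
python3 - <<'E'
import cv2
g=cv2.cvtColor(cv2.imread("pics/side_h.png"),cv2.COLOR_BGR2GRAY)
for c in (238,242,247,252): print(c,g[128:152,c])
E
```

```text
---- inner
-0.002 -0.1 [148.6 147.2 133.3 133.4 135. ]
-0.002 0 [148.1 147.1 133.9 134.2 136. ]
-0.002 0.1 [147.5 147.  134.4 135.1 137. ]
0 -0.1 [147.8 146.4 132.5 132.6 134.2]
0 0 [147.3 146.3 133.1 133.5 135.2]
0 0.1 [146.7 146.2 133.6 134.3 136.2]
0.002 -0.1 [147.  145.6 131.8 131.8 133.4]
0.002 0 [146.5 145.5 132.3 132.7 134.4]
0.002 0.1 [145.9 145.4 132.8 133.5 135.4]
wid 0.0045 dz mm -3.3082964286507877 th 0.1358411846004312 res [-0.03  0.05 -0.17  0.44 -0.29]
wid 0.0052 dz mm -3.1789339970663972 th 0.12227169921466885 res [-0.01  0.02 -0.15  0.42 -0.27]
wid 0.006 dz mm -3.0242449137591145 th 0.10598638725566449 res [ 0.02 -0.02 -0.14  0.4  -0.26]
238 [184 185 185 180 160 116 120 164 179 177 179 174 176 175 175 153 100  64
  82  92  64 130 180 182]
242 [186 186 185 181 169 146 110 120 164 181 179 178 178 179 181 180 171 142
 100 128 175 186 187 183]
247 [188 189 187 187 183 170 128  93 144 180 182 181 180 178 181 181 173 159
 118 106 156 179 177 181]
252 [192 190 188 188 186 185 182 174 170 145  89 137 173 177 156 137 148 125
 100 147 175 143  93  86]
```

```bash
cat > t2.py <<'E'
exec(open("tilt.py").read().split('print("---- inner")')[0].replace("print(","(lambda *z:None)("))
def feats(dz,th,wid,dx,dy):
    def cont(rr):
        f=rr*np.cos(a);s=rr*np.sin(a)
        X=(tcp+(.0297+dx+f)[:,None]*u+(-.0012+dy+s)[:,None]*w);X[:,2]=tcp[2]-.120+dz-th*f
        return pj(X)
    def at(p,k,far):
        n=p[:,0].argmax();A,B=p[:n+1],p[n:]
        br=A if (A[:,1].mean()<B[:,1].mean())==far else B
        j=np.argsort(br[:,0]);return np.interp(k,br[j,0],br[j,1])
    i,o_=cont(r-wid),cont(r)
    return np.array([at(i,k,True) for k in(238,240,242,245,247,250,252)]+[at(o_,k,False) for k in(245,247,250,252)])
obs=np.array([133.5,133.85,134.2,134.2,134.8,136.46,138.0,146.33,146.46,146.16,145.7])
import builtins
for wid in(.0045,.0055):
  for sg in(.0005,.002):
    s=least_squares(lambda p:np.r_[(feats(p[0]/1e3,p[1]/20,wid,p[2]/1e3,p[3]/1e3)-obs)/.3,p[2:]*1e-3/sg],[0,0,0,0])
    C=np.linalg.inv(s.jac.T@s.jac)**.5 if False else np.sqrt(np.diag(np.linalg.inv(s.jac.T@s.jac)))
    builtins.print(wid,sg,"dz",s.x[0].round(2),"th",(s.x[1]/20).round(3),"dx dy",s.x[2:].round(2),"sd",C.round(2),"res",(s.fun[:11]*.3).round(2))
E
python3 t2.py
```

```text
Traceback (most recent call last):
  File "t2.py", line 17, in <module>
    s=least_squares(lambda p:np.r_[(feats(p[0]/1e3,p[1]/20,wid,p[2]/1e3,p[3]/1e3)-obs)/.3,p[2:]*1e-3/sg],[0,0,0,0])
      ^^^^^^^^^^^^^
NameError: name 'least_squares' is not defined
```

```bash
sed -i '1i from scipy.optimize import least_squares' t2.py; python3 t2.py
```

```text
0.0045 0.0005 dz -1.96 th 0.144 dx dy [-0. -0.] sd [0.41 0.37 0.47 0.48] res [ 0.14 -0.19 -0.33  0.3   0.33  0.01 -0.24  0.14 -0.03 -0.07 -0.06]
0.0045 0.002 dz -1.96 th 0.144 dx dy [-0.01 -0.01] sd [1.24 0.49 1.43 1.67] res [ 0.14 -0.19 -0.33  0.3   0.33  0.01 -0.23  0.14 -0.03 -0.07 -0.07]
0.0055 0.0005 dz -1.78 th 0.124 dx dy [0.04 0.04] sd [0.41 0.38 0.46 0.48] res [ 0.21 -0.17 -0.34  0.26  0.29  0.01 -0.16  0.18 -0.02 -0.1  -0.14]
0.0055 0.002 dz -1.74 th 0.127 dx dy [0.14 0.18] sd [1.23 0.49 1.4  1.66] res [ 0.22 -0.16 -0.33  0.26  0.29 -0.   -0.19  0.16 -0.03 -0.1  -0.12]
```

>>> carry_out:
  plan:
    - {"xyz": [-0.72, 0, 0], "twist": [0, 3.45, 0], "claw": 3.2}
    - {"xyz": [-0.72, 0, 0], "twist": [0, 3.45, 0], "claw": 3.2}
    - {"xyz": [0, 0, 0], "twist": [0, 0, 0], "claw": 3.2}
    - {"xyz": [0, 0, 0], "twist": [0, 0, 0], "claw": 3.2}
    - {"xyz": [0, 0, 0], "twist": [0, 0, 0], "claw": 3.2}

```text
t: 29.5
ee_pos: [0.6085, 0.1037, 0.2801]
orientation: [-3.142, -0.037, 0.336]
ft_force: [-1.1, 0.6, -1.6]
grip_width: 0.0327
grip_force: 18.5
```

```bash
python3 - <<'E'
from look import *
o=ctrl.get_obs();print(o["t"],o["ee_pos"],o["orientation"],o["ft_force"],o["grip_width"])
im=ctrl.capture("side");cv2.imwrite("pics/side_i.png",im);g=cv2.cvtColor(im,cv2.COLOR_BGR2GRAY)
for r in range(112,152): print(r,"".join("0123456789"[min(9,v//24)] for v in g[r,204:276]))
for c in(238,240,242,245,247,250,252): print(c,g[120:150,c].tolist())
E
python3 lv.py 94 104 208 308
```

```text
29.5 [0.6085 0.1037 0.2801] [-3.1416 -0.0368  0.3359] [-1.1105  0.5889 -1.623 ] 0.0326520529591086
112 444444444444444411111111111222134444444444444444444566666666777777777777
113 444444444444444411121111111111114444444444456666666677777777777777777777
114 444444444444444431122211111111114445566666667777777777777777777777777777
115 444444444444444442123211111111115666677777777777777777777777777777777777
116 444444444444444442123321111111115777777777777777777777777777777777777777
117 444444444444566664122321111111115777777777777777777777777777777777777777
118 444455666666677776312211111111115777777777777777777777777777777777777777
119 666666777777777777411111111111116777777777777777777777777877777777777777
120 777777777777777777631111111111137777777777777777777777777777777777777777
121 777777777777777777752111111111367777777777777777777777777777777777777777
122 777777777777777777752111111111477777777777777777777777777777777777777777
123 777777777777777777742111111111477777777777777777777777777777777777777777
124 777777777777777777752111111111377777777777777777777777777777777777777777

[... 3101 characters left out ...]
, 176, 154, 141, 162, 143, 105, 155, 180, 181, 174, 143]
t 29.55 [0.6085 0.1037 0.2798] [ 3.1416 -0.0364  0.3359] [-0.3696 -0.5303 -1.3083] 0.03290441531472015 18.454944542463636
94 7777777777777777777777777775555555555555552343433444334455555555545544445777767766666777777777777777
96 7777777777777777777777775555555555555553434445555555554333323445555444444447676676667777777777777777
98 7777777777777777777777555555555555544455666666666666666666545332344554445444357777777777777776777777
100 7777777777777777777775555555555544556666666655555455555566656644432345545444443367777777777777767777
102 7767777777777777777655555555554557666665655676766877766665566655665422444444454476777777777777767777
```

```bash
cat > t3.py <<'E'
from look import *
from scipy.optimize import least_squares
a=np.linspace(-2,2,161);r=.0306+.0022*(np.clip(np.abs(a),0,1.5)/1.4)**2
c=ctrl.get_calibration("side");K=np.array(c["mtx"]);T=np.array(c["camera_from_world"])
def pj(p):
    x=(T[:3,:3]@p.T).T+T[:3,3];x=(K@x.T).T;return x[:,:2]/x[:,2:]
def cen(g,col,lo,hi):
    rr=np.arange(lo,hi+1);d=np.clip(172-g[lo:hi+1,col].astype(float),0,None);return (rr*d).sum()/d.sum()
def fit(pic,tcp,yaw,fx,fz,far,near,cf=(238,240,242,245,247,250,252),cn=(245,247,250)):
    g=cv2.cvtColor(cv2.imread(pic),cv2.COLOR_BGR2GRAY)
    obs=np.array([cen(g,k,*far) for k in cf]+[cen(g,k,*near) for k in cn])
    u=np.array([np.cos(yaw),np.sin(yaw),0]);w=np.array([np.sin(yaw),-np.cos(yaw),0])
    def feats(dz,th,wid,dx,dy):
        def cont(rr):
            f=rr*np.cos(a);s=rr*np.sin(a)
            X=np.array(tcp)+(fx+dx+f)[:,None]*u+(-.0012+dy+s)[:,None]*w;X[:,2]=tcp[2]-fz+dz-th*f
            return pj(X)
        def at(p,k,fr):
            n=p[:,0].argmax();A,B=p[:n+1],p[n:];br=A if (A[:,1].mean()<B[:,1].mean())==fr else B
            j=np.argsort(br[:,0]);return np.interp(k,br[j,0],br[j,1])
        i,o_=cont(r-wid),cont(r)
        return np.array([at(i,k,True) for k in cf]+[at(o_,k,False) for k in cn])
    print(obs.round(2))
    s=least_squares(lambda p:np.r_[(feats(p[0]/1e3,p[1]/20,.005,p[2]/1e3,p[3]/1e3)-obs)/.3,p[2:]/1.5],[0,0,0,0])
    print(pic,"dz",s.x[0].round(2),"th",(s.x[1]/20).round(3),"dxdy",s.x[2:].round(2),"res",(s.fun[:len(obs)]*.3).round(2))
if __name__=="__main__":
    fit("pics/side_h.png",(.6212,.1077,.2797),.335,.0297,.120,(130,141),(143,149))
    fit("pics/side_i.png",(.6085,.1037,.2799),.336,.0441,.1176,(129,138),(142,148))
E
python3 t3.py
```

```text
[133.44 133.87 134.24 134.2  134.87 136.55 138.03 146.42 146.57 146.19]
pics/side_h.png dz -2.67 th 0.115 dxdy [-0.8  -0.57] res [ 0.26 -0.1  -0.28  0.33  0.24 -0.13 -0.19  0.16 -0.1  -0.18]
[131.02 131.62 131.68 131.23 131.83 133.18 134.95 145.14 144.94 144.56]
pics/side_i.png dz -1.08 th 0.002 dxdy [-0.88 -0.64] res [ 0.4  -0.32 -0.36  0.43  0.29  0.08 -0.38  0.11  0.06 -0.29]
```

>>> carry_out:
  plan:
    - {"xyz": [-0.12, 0, 1], "twist": [0, 0, 0], "claw": 3.2}
    - {"xyz": [-0.07, 0, 2], "twist": [0, 0, 0], "claw": 3.2}
    - {"xyz": [-0.07, 0, 2], "twist": [0, 0, 0], "claw": 3.2}
    - {"xyz": [-0.06, 0, 1.6], "twist": [0, 0, 0], "claw": 3.2}
    - {"xyz": [0, 0, 0], "twist": [0, 0, 0], "claw": 3.2}
    - {"xyz": [0, 0, 0], "twist": [0, 0, 0], "claw": 3.2}

```text
t: 30.2
ee_pos: [0.607, 0.1029, 0.2136]
orientation: [3.142, -0.036, 0.335]
ft_force: [0.8, -0.2, -1.5]
grip_width: 0.0327
grip_force: 18.5
```

```bash
python3 lv.py 94 170 208 308
```

```text
t 30.2 [0.607  0.1029 0.2136] [ 3.1416 -0.0358  0.3352] [ 0.7605 -0.1949 -1.5346] 0.03266454040829301 18.458503298388678
94 7777777777777777776555655555555555534445555555566655554555433333445555454445544467777777777777777777
96 7777777777777777655565555555555344555666666666666666666666665555432344554545445444677777777777777777
98 7777777777777775555555555555345556666666666555444444555566666666545432345544444454435677777777777777
100 7777777777777655555555555544566666666443333333333333333333334566666654422455444444444777777777777777
102 7777777777776555555555544556666665445566666677877768877666665543455666644323454444444434677777777777
104 7777777777755555655555455655566666666655656666776767887655656756665655565553245444444443377777777777
106 7777777777554555555554566666666665665665755677776676776656656656566666656664424544444444337777777777
108 7777777776555555555356566675566565566676775455545555565667767567566566566556632244444444433777777777
110 7777777765555555554576666556667556888842233333333333333332237887665665665566663222254444443434777777
112 777777775555555554565665666565579
[... 2307 characters left out ...]
6654333333333333233333223323222222233333322245665556533333443343344433
158 7777777777777777776556655354455666664333333223222222222222222233333332224566555663333333443333434343
160 7777777777777777777665665344444455666666654442222222222333333333332222222665565433333433333343433334
162 7777777777777777777667666244444444444555556664333333333333333322222222224656763333333333333433343334
164 7777777777777777776556666647644444444444443344333333322211122222222232347555554333333333333333334434
166 7777777777777777776666655111177655444444444444332322322211222223233342223567766433333433333333333433
168 7777777777777777776634333222267777744334444444444432222222233344344432222222334433333333333333333343
```

```bash
python3 - <<'E'
from look import *
o=ctrl.get_obs();tcp=np.array(o["ee_pos"]);yaw=o["orientation"][2];u=np.array([np.cos(yaw),np.sin(yaw)]);w=np.array([np.sin(yaw),-np.cos(yaw)])
A=onz("wrist",(257.3,134),.092)[:2]
B=onz("wrist",(257.3,133),.092)[:2]
print("axle",A,"rel",(A-tcp[:2])@u,(A-tcp[:2])@w)
for px in((257.2,135.6),(257.2,137)):
    p=onz("wrist",px,tcp[2]-.1165)[:2];print("ring rel",(p-tcp[:2])@u,(p-tcp[:2])@w)
E
```

```text
axle [0.65   0.1187] rel 0.0453917959661561 -0.0010740094917693374
ring rel 0.04460693677606417 -0.001139957438737319
ring rel 0.0434267813879558 -0.0011415195407331216
```

>>> carry_out:
  plan:
    - {"xyz": [0.08, 0, 0.5], "twist": [0, 0, 0], "claw": 3.2}
    - {"xyz": [-0.03, 0, 0.7], "twist": [0, 0, 0], "claw": 3.2}
    - {"xyz": [-0.03, 0, 0.7], "twist": [0, 0, 0], "claw": 3.2}
    - {"xyz": [-0.03, 0, 0.7], "twist": [0, 0, 0], "claw": 3.2}
    - {"xyz": [-0.02, 0, 0.4], "twist": [0, 0, 0], "claw": 3.2}
    - {"xyz": [0, 0, 0], "twist": [0, 0, 0], "claw": 3.2}
    - {"xyz": [0, 0, 0], "twist": [0, 0, 0], "claw": 3.2}

```text
t: 30.95
ee_pos: [0.6078, 0.1031, 0.184]
orientation: [3.142, -0.037, 0.335]
ft_force: [1.3, -0.1, -2.3]
grip_width: 0.0325
grip_force: 18.5
```

```bash
python3 ff.py; python3 lv.py 94 170 208 308
```

```text
31.15 [0.6079 0.1031 0.1844] [-0.006   0.301  -1.5138] [-2.2527 -1.4679 -1.5041 -1.1389 -1.2052]
t 31.2 [0.6078 0.1031 0.1843] [ 3.1416 -0.0372  0.3351] [ 0.4753  0.3858 -1.9326] 0.032532256322062164 18.456345107515517
94 7777777777777777655655555555555555534444455555555455555544333333455555554444454444777677677777677777
96 7777777777777755555555555555555444555566666666666666666665555554332445554555555554457777777777777777
98 7777777777777555565555555554445556666666666666666666666666666665555332345555454444444467777777777777
100 7777777777765555555555565345566666666666443333333333333335556666666555422455544454444443777777777777
102 7777777777555555555555545666666666544556666687976766677666655445656666655323455444444443767777767777
104 7777777765555555555554556666666666666656666667787667677556755656666665566543234544444445423377777777
106 7777777655565555555455666566666665566666656777687566777656655656655656655665542454444444444377777777
108 7777775555555555554666666675566566576565555665666555665556656666566655566665644234444444444437777777
110 7777775555555555456666666666567555554444
[... 2405 characters left out ...]
4444666665555656566665665655556653222322222223333333322223433344443343
158 7777777777775445566556665322224444444666655555555655666666664222323222222333333333222234434343344333
160 7777777777777754445665675562222234443233466665666565666642222333322222233333333322223443444333334333
162 7777777777777776445568766263432222224333323333322222222233322222222333332333333222343334343433333334
164 7777777777777777764565566635666333222333333333233322322222222223333333323333332233333333343333333444
166 7777777777777777776666654211255333333334433333333221222222233333333331112333333333333333333333433333
168 7777777777777777776653434222245553333336666666666666634333333333222222221212232343333333343333344334
```

>>> carry_out:
  plan:
    - {"xyz": [-0.01, 0, 0.2], "twist": [0, 0, 0], "claw": 3.2}
    - {"xyz": [0, 0, 0.1], "twist": [0, 0, 0], "claw": 3.2}
    - {"xyz": [0, 0, 0.1], "twist": [0, 0, 0], "claw": 3.2}
    - {"xyz": [0, 0, 0], "twist": [0, 0, 0], "claw": 3.2}
    - {"xyz": [0, 0, 0], "twist": [0, 0, 0], "claw": 3.2}

```text
t: 31.75
ee_pos: [0.6077, 0.1031, 0.18]
orientation: [-3.142, -0.037, 0.335]
ft_force: [-0.3, 0.2, -1.9]
grip_width: 0.0328
grip_force: 18.4
```

```bash
python3 ff.py
```

```text
31.95 [0.6077 0.1031 0.1801] [-0.2776 -0.4515 -1.4285] [-1.9453 -0.7841 -1.5897 -1.0402 -1.783 ]
```

>>> carry_out:
  plan:
    - {"xyz": [0, 0, 0.1], "twist": [0, 0, 0], "claw": 3.2}
    - {"xyz": [0, 0, 0], "twist": [0, 0, 0], "claw": 3.2}
    - {"xyz": [0, 0, 0], "twist": [0, 0, 0], "claw": 3.2}

```text
t: 32.3
ee_pos: [0.6078, 0.1031, 0.179]
orientation: [-3.142, -0.037, 0.335]
ft_force: [0.9, -0.8, -0.7]
grip_width: 0.0327
grip_force: 18.4
```

```bash
python3 ff.py
```

```text
32.5 [0.6078 0.1031 0.1791] [ 0.3042 -0.2002 -1.2689] [-0.6506 -2.5102 -0.9461 -1.198  -1.0395]
```

>>> carry_out:
  plan:
    - {"xyz": [0, 0, 0.1], "twist": [0, 0, 0], "claw": 3.2}
    - {"xyz": [0, 0, 0], "twist": [0, 0, 0], "claw": 3.2}
    - {"xyz": [0, 0, 0], "twist": [0, 0, 0], "claw": 3.2}

```text
t: 32.85
ee_pos: [0.6078, 0.1031, 0.178]
orientation: [-3.142, -0.037, 0.335]
ft_force: [1.1, 0.3, -0.7]
grip_width: 0.0327
grip_force: 18.4
```

```bash
python3 ff.py
```

```text
33.05 [0.6078 0.1031 0.178 ] [ 0.0604  0.1201 -1.2701] [-0.7319 -1.3546 -1.678  -1.5697 -1.0164]
```

```bash
python3 -c "
from station import ctrl
print(ctrl.get_obs()['grip_force'])"
```

```text
18.400092981974012
```

>>> carry_out:
  plan:
    - {"xyz": [0, 0, 0.1], "twist": [0, 0, 0], "claw": 3.2}
    - {"xyz": [0, 0, 0], "twist": [0, 0, 0], "claw": 3.2}
    - {"xyz": [0, 0, 0], "twist": [0, 0, 0], "claw": 3.2}

```text
t: 33.4
ee_pos: [0.6078, 0.1031, 0.177]
orientation: [-3.142, -0.037, 0.335]
ft_force: [-0.5, -1.2, -0.6]
grip_width: 0.033
grip_force: 18.4
```

```bash
sed -i 's/^print(o\["t"\]/print(o["grip_force"],o["t"]/' ff.py; python3 ff.py
```

```text
18.37739642636734 33.6 [0.6078 0.1031 0.177 ] [-0.3952 -0.5142 -1.2958] [-0.6213 -0.204  -2.5182 -1.2068 -1.9285]
```

>>> carry_out:
  plan:
    - {"xyz": [0.02, 0, -0.5], "twist": [0, 0, 0], "claw": 3.2}
    - {"xyz": [0.04, 0, -1], "twist": [0, 0, 0], "claw": 3.2}
    - {"xyz": [0.04, 0, -1], "twist": [0, 0, 0], "claw": 3.2}
    - {"xyz": [0.07, 0, -2], "twist": [0, 0, 0], "claw": 3.2}
    - {"xyz": [0.07, 0, -2], "twist": [0, 0, 0], "claw": 3.2}
    - {"xyz": [0.07, 0, -2], "twist": [0, 0, 0], "claw": 3.2}
    - {"xyz": [0.07, 0, -1.8], "twist": [0, 0, 0], "claw": 3.2}
    - {"xyz": [0, 0, 0], "twist": [0, 0, 0], "claw": 3.2}
    - {"xyz": [0, 0, 0], "twist": [0, 0, 0], "claw": 3.2}

```text
t: 34.55
ee_pos: [0.6077, 0.1031, 0.2805]
orientation: [-3.142, -0.037, 0.335]
ft_force: [-0.5, 0.7, -3.7]
grip_width: 0.033
grip_force: 18.5
```

```bash
python3 - <<'E'
from look import *
import t3
o=ctrl.get_obs();print(o["t"],o["ee_pos"],o["orientation"],o["grip_width"],o["grip_force"])
im=ctrl.capture("side");cv2.imwrite("pics/side_k.png",im)
t3.fit("pics/side_k.png",o["ee_pos"],o["orientation"][2],.0441,.1176,(129,138),(142,148))
g=cv2.cvtColor(im,cv2.COLOR_BGR2GRAY)
for r in range(126,150): print(r,"".join("0123456789"[min(9,v//24)] for v in g[r,230:262]))
E
```

```text
34.55 [0.6077 0.1031 0.2805] [-3.1415 -0.0373  0.3352] 0.03295039771660206 18.453257864202897
[130.89 131.43 131.63 131.13 131.8  133.18 134.69 145.02 144.88 144.21]
pics/side_k.png dz -0.8 th 0.004 dxdy [-0.58 -0.43] res [ 0.39 -0.27 -0.44  0.42  0.2  -0.02 -0.2   0.08 -0.04 -0.1 ]
126 11112777777777777777777777777777
127 21111777777777777777777777777777
128 21111677777777777777777777778888
129 21111577777777777777777777768999
130 21111565556665566777777777766877
131 31111444445554444556777777754444
132 52111356654445655445577777754444
133 63111377776667777654466777754444
134 53211377777777777776545667754444
135 43111277777777777777654466764444
136 55211167777777777777776456664444
137 67211157777777777777777656654444
138 77311147777777777777777766654444
139 77421137777777777777776676644444
140 77521117777777777777775566533334
141 77621116777777777777775565433333
142 77731114777777777777766654633333
143 77742113567777677666555446743333
144 77741112257665666555444567763333
145 77731112256544444344556777776555
146 77731123354455555566677777777776
147 77742233325677777777777777776664
148 77742123356777777777777766654333
149 77764335677777777777765644333333
```

>>> carry_out:
  plan:
    - {"xyz": [-0.04, 0, 1], "twist": [0, 0, 0], "claw": 3.2}
    - {"xyz": [-0.07, 0, 2], "twist": [0, 0, 0], "claw": 3.2}
    - {"xyz": [-0.07, 0, 2], "twist": [0, 0, 0], "claw": 3.2}
    - {"xyz": [-0.07, 0, 1.8], "twist": [0, 0, 0], "claw": 3.2}
    - {"xyz": [-0.04, 0, 1], "twist": [0, 0, 0], "claw": 3.2}
    - {"xyz": [-0.04, 0, 1], "twist": [0, 0, 0], "claw": 3.2}
    - {"xyz": [-0.03, 0, 0.7], "twist": [0, 0, 0], "claw": 3.2}
    - {"xyz": [-0.01, 0, 0.3], "twist": [0, 0, 0], "claw": 3.2}
    - {"xyz": [0, 0, 0], "twist": [0, 0, 0], "claw": 3.2}
    - {"xyz": [0, 0, 0], "twist": [0, 0, 0], "claw": 3.2}

```text
t: 35.6
ee_pos: [0.6082, 0.1031, 0.1826]
orientation: [3.141, -0.038, 0.335]
ft_force: [0.4, -0.1, -1.6]
grip_width: 0.0329
grip_force: 18.4
```

```bash
python3 ff.py; python3 lv.py 98 156 208 308; python3 - <<'E'
from look import *
o=ctrl.get_obs();tcp=np.array(o["ee_pos"]);yaw=o["orientation"][2];u=np.array([np.cos(yaw),np.sin(yaw)]);w=np.array([np.sin(yaw),-np.cos(yaw)])
for px in((257.2,138.8),(257,140)):
    A=onz("wrist",px,.092)[:2];print("axle rel",(A-tcp[:2])@u,(A-tcp[:2])@w)
E
```

```text
18.4308561459693 35.8 [0.608  0.1031 0.1826] [-0.0042 -0.3112 -1.2749] [-1.597  -1.9753 -0.8217 -0.9079 -1.0725]
t 35.85 [0.6079 0.1031 0.1825] [ 3.1416 -0.0374  0.3352] [ 0.6251  0.1971 -2.1766] 0.03280743688586999 18.430877526807308
98 7777777777777555555555556654445556666666666666666666666666666665454332345555554444444477777777777777
100 7777777777755555555555565345556666666665543333333333333355655665666545432355444444444433477777777777
102 7777777777555555555555544666666666655566666676887879977666655556655666655323455444444444567777777777
104 7777777765555555555554556666666656556655655576677795577756655656656566566553234544444444433377777777
106 7777777555555555555455666656555665665755665577787698565656655557556656555665542454444444453377777777
108 7777776555555555554666666755575575666665555565665665765555558566565665555656654234544444444434777777
110 7777765555555555456666566667555566544444444443444443434445544333565755565566566422445444444433777777
112 7777755555555554575666565665666644444456666655565555555555334599533357566655655642222254444443433477
114 7777555555555555755565
[... 1582 characters left out ...]
66666656655556566544546656656666666655556523333322223333333232322443444
146 7777755555565665746664655556556666665655556655566665556656665666666566332333333333333333223223433443
148 7777765555557555695555455555656656666666665656555555656555556665666664233323333333333332322234334443
150 7777774555555667556655555555566566555666656555555555556656555565556652333233333333333333222343434443
152 7777777754554566555855664454446666655556666666655555555555565555666322332333333333333223223443333444
154 7777777775554455556656312254444566656555556666666665565555555666652223322223333333332322234434334333
axle rel 0.04474002197451256 -0.0010919432908445264
axle rel 0.04381661956261884 -0.0012477840100348415
```

```bash
python3 -c "
from station import ctrl
print(ctrl.job_done())"
```

```text
the job is handed in; nothing more can be done
None
```

The job is handed in at about 36 s, but no verdict came back, so I can't say whether it passed. The pliers are holding the ring spread round the shaft, with the ends about 43 mm apart. By my camera estimates the ring is level, within about 1.5 mm of the axis and about 1 mm of the groove height, and no side force against the axle was measured.

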